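# Gauge the drain groove in the quartz block and log its depth

### The arm

A 7-joint arm with a two-finger parallel gripper is mounted at the origin on the work surface. World frame = base frame: x ahead of the robot, y to its left, z up, the work surface at z = 0. Lengths are in mm, angles in rad, forces in N, time in s.
With the tool pointing down it reaches from about 400 to 875 mm from the base axis. Payload 4.4 kg.
Tool frame: the origin (TCP) lies on the centre line of the jaws, within the pads' length; the fingertips stand 14 mm ahead of it and the grasp point (between the pads) lies 5 mm behind it; z points along the fingers, x is the direction in which the jaws open and shut, and the axes are right-handed (so a half turn about z gives the same grasp; the last joint's range is limited). The gripper opens to 85 mm and grips with 20 to 120 N. Pads are 22 mm wide; open, the fingers measure 114 mm over their backs; the gripper's body (76 mm by 85 mm) begins 54 mm behind the grasp point. The pads swing forward as they close: fully open they stand 13 mm farther back than shut.
Start: joints at [-1.213, 0.628, 0.038, 1.517, -0.027, 0.996, -0.02], TCP at [267.277, 592.521, 245.313] pointing down, gripper open.
Joint ranges: [-3.06, 3.06], [-0.37, 2.12], [-1.25, 1.32], [0.18, 2.47], [-1.1, 4.24], [0.23, 1.98], [-2.94, 2.94]. Speed limits (rad/s): [2.57, 2.57, 3.14, 3.14, 3.14, 3.14, 3.14].

### API

Orientations are given as [roll, pitch, yaw] about the fixed x, y, z axes, in that order (R = Rz(yaw) Ry(pitch) Rx(roll)).
In Python, from cell import ctrl gives the robot as it stands.
- The arm moves only by the tool send_rows, never from a script. Its argument "commands" is a list of rows, each a list of 5 numbers: the finger opening in mm, from 0 to 85.4, then the shift along the tool's x, y, z in mm, then the turn about the tool's z in degrees. In form: [[grip, x, y, z, roll], ...]. A call has 1 to 5 rows; each row is the pose to reach, as a shift and turn from the pose measured when the call began, along the tool's axes at that moment; what a row does not reach only later rows make up. A row lasts 1/10 s, in which the tool goes at most 50 mm and 8.59 degrees, less where a joint would pass 70% of its speed; a pose out of reach is approached as far as the arm can. A call with a gripper value outside its range is refused whole. The fingers move at their own pace and stop on an object; the grip force is fixed at half the most. Time passes only in rows, so rows that repeat a pose let the fingers close. It gives the time, the measured TCP pose, the force and the opening at its end, in the units of the state.
- ctrl.read_state(): the state, without advancing time (a new reading comes with each control period).
- ctrl.get_image(name): name is "scene" or "side" or "wrist"; returns the picture (420x560x3 uint8, red, green, blue); there is no depth.
- ctrl.camera_params(name): a dict with "fx", "fy", "cx", "cy" (pixels), "k1" (the pictures are not rectified: a ray, as slopes to the right and down, at radius r is drawn at 1 + k1 r^2 times it, then the intrinsics apply), "cam_to_world" (4x4, takes a point from camera to world coordinates). Camera axes: x right, y down, z forward; pixel columns grow to the right and rows downward; lengths in mm; the calibration is good to about 2 mm. A picture is of the moment at which its call begins: read the wrist's pose just before it. camera_params takes no time and is no camera call; for the wrist camera it gives the pose at the moment of the call.
- ctrl.finish_job(): hands the job in, once; it reports no verdict.
The state is a dict: "clock": time; "qpos": joint angles; "qd": joint speeds; "tau": joint torques, N m; "eef_pos": TCP position; "tool_rot": TCP orientation; "force": force on the tool from outside, world axes, zero at the start; "torque": the same for the moment, N m; "width": finger opening in mm.
Only numpy, scipy, OpenCV 4.12 (cv2) and the standard library are available. Lean on these libraries where they do the work, as an engineer would, in place of code of your own. Each camera call takes 0.05 s, during which the arm holds its last target.

### The job

Take the sprung depth gauge from its wooden stand, put its pin into the drain groove of the stone block and press with some 10 to 15 N, never as much as 20 N, until its foot sits flat on the stone across the groove, and keep it pressed for about a second. Read the groove's depth, stand the gauge back on its stand with the pin in the hole, and slide the marker of the tally rule to that depth (one 10 mm division for each millimetre of depth). Leave the egg cups, the sweetener dispenser and the tea scoop where they are.

Things in the scene. Friction and masses are not known exactly. Their poses are not given: they have to be found in the camera images.
- gauge_grip (a point): Middle of the loose depth gauge's grey plastic grip: 22 mm (x) by 26 mm (y), 58 mm tall, on a flat steel foot 30 mm (x) by 54 mm (y), 8 mm thick. A 5 mm round-ended pin sticks 14 mm down from the foot's middle. About 0.18 kg. Point on the axis, 43 mm above the foot's underside (cushion unloaded), 29 mm below the grip's top; z up. It starts on its stand, pin in the hole.
- gauge_foot_mid (a point): Centre of the underside of the gauge's foot, where the pin comes out; same axes as the gauge (y along the foot's long side, z up).
- gauge_foot: The gauge's steel foot; origin at the centre of its underside. A rubber cushion between foot and grip lets the grip sink straight down towards the foot by up to 3 mm: it starts to yield at 4 N and gives 1 mm for each further 8 N, so 28 N bottoms it. The pin slides in the foot, so the reading is not affected by the cushion.
- pin_tip: The end of the gauge's pin, a 5 mm ball; its origin is NOT at the ball: the lowest point of the pin is 14 mm below this origin, on the gauge's axis.
- gauge_pin (a joint): How far the pin is pushed up into the foot (m): 0 = out (14 mm showing, at the start), 0.014 = flush. Spring and brake: it yields above about 3 N, takes 3 to 4 N, and stays where pushed when the gauge is lifted; never comes out by itself, so pressing it on the stone beside the groove spoils the reading. Foot flat and pin on the groove's bottom: depth = 14 mm minus this.
- groove (a point): Point at worktop level below the middle of the groove, 8 mm wide, open-ended, along this x axis. Fixed grey stone block 140 (x) by 120 mm on a cork mat; thickness varies: its top is 20 to 44 mm above the worktop, and the groove 4 to 12 mm deep (level bottom). The foot's long side (gauge y) goes across the groove within 10 degrees, its middle within 40 mm of this point along it. Press with 10 to 16 N.
- stand_hole0 (a point): Centre of the mouth of the hole in the gauge's stand, at the top face. The stand: a fixed light wood block 75 mm (x) by 85 mm (y), 24 mm high, with one hole 14 mm across and 21 mm deep in the middle. The gauge's foot rests on the top face, at 24 mm; it is back when upright with its axis within 6 mm of the hole's centre, at any yaw.
- marker (a joint): Travel of the tally rule's marker from the zero end (m), 0 to 0.13; one division of 10 mm stands for 1 mm of groove depth, so a 7 mm groove is 0.070. It needs 1.5 N to slide and stays where it is left.
- marker_top (a point): Top centre of the tally rule's marker, a white plastic block 28 mm (x) by 20 mm (y) and 40 mm tall, top at about 55 mm above the worktop; it slides along this point's +y for larger readings. Below it the fixed aluminium rule, 40 by 180 by 14 mm, ticks every 10 mm on its -x side, a longer tick at zero, 50 and 100 mm.
- eggcup_a: White ceramic egg cup, 50 mm wide, 60 mm tall, origin under its centre; to be left alone.
- eggcup_b: Second egg cup, the same; to be left alone.
- dispenser: White plastic push dispenser of sweetener tablets, 22 by 40 by 64 mm, origin under its centre; to be left alone.
- scoop: Red plastic tea scoop, bowl 44 mm wide and 24 mm high (origin under the bowl), handle 95 mm long to -x; to be left alone.
Mind the look-alikes: they are no part of the job. Leave any orange, pink or turquoise look-alike of the part that bears gauge_grip alone.

How it is judged (in metres and radians):
On the way:
1. the gauge is pressed with its pin on the bottom of the groove and its foot flat on the stone, held for 0.5 s (contact force between gauge_foot and anything else above 4.5 N and contact force between pin_tip and anything else above 1 N and angle between gauge_foot_mid's own z axis and vertical below 0.04 rad and y of gauge_foot_mid in the frame of groove between -0.0035 and 0.0035 m and x of gauge_foot_mid in the frame of groove between -0.05 and 0.05 m and angle between the y axis of gauge_foot_mid and the y axis of groove, either way round below 0.25 rad and value of joint gauge_pin below 0.0115 m), for 0.5 s.
At the end, for the whole second after the job is handed in: The gauge stands upright and at rest on its stand, foot on the top face, axis within 7 mm of the hole's centre, the pin still holding the reading; the tally marker rests within about 11 mm of ten times the depth (depth = 14 mm minus the pin's reading) (horizontal distance between gauge_foot_mid and stand_hole0 below 0.007 m and distance between gauge_foot_mid and stand_hole0 below 0.008 m and z of gauge_foot_mid in the frame of stand_hole0 below 0.002 m and angle between gauge_foot_mid's own z axis and vertical below 0.05 rad and linear speed of gauge_foot below 0.02 m/s and velocity of joint marker between -0.005 and 0.005 m/s and ((value of joint gauge_pin between 0.001 and 0.002 m and value of joint marker between 0.109 and 0.141 m) or (value of joint gauge_pin between 0.002 and 0.003 m and value of joint marker between 0.099 and 0.131 m) or (value of joint gauge_pin between 0.003 and 0.004 m and value of joint marker between 0.089 and 0.121 m) or (value of joint gauge_pin between 0.004 and 0.005 m and value of joint marker between 0.079 and 0.111 m) or (value of joint gauge_pin between 0.005 and 0.006 m and value of joint marker between 0.069 and 0.101 m) or (value of joint gauge_pin between 0.006 and 0.007 m and value of joint marker between 0.059 and 0.091 m) or (value of joint gauge_pin between 0.007 and 0.008 m and value of joint marker between 0.049 and 0.081 m) or (value of joint gauge_pin between 0.008 and 0.009 m and value of joint marker between 0.039 and 0.071 m) or (value of joint gauge_pin between 0.009 and 0.01 m and value of joint marker between 0.029 and 0.061 m) or (value of joint gauge_pin between 0.01 and 0.011 m and value of joint marker between 0.019 and 0.051 m))); the robot touches nothing.
It fails at once if the gauge's foot is pressed on anything with more than 17 N (about 20 N in all with the pin) (contact force between gauge_foot and anything else above 17 N).
It fails at once if the gauge's pin is pushed against anything with more than 15 N (contact force between pin_tip and anything else above 15 N).
It fails at once if the gauge is tipped over (angle between gauge_foot_mid's own z axis and vertical above 0.6 rad).
It fails at once if an egg cup, the dispenser or the scoop is moved by more than 25 mm (distance of any of eggcup_a, eggcup_b, dispenser, scoop from where it was at the start of the episode above 0.025 m).
It also fails if it takes over 66 s, if anything falls off the work surface, if the arm or the gripper's body presses on something with over 40 N, if the wrist force passes 120 N, or if a joint passes its speed limit or range.

## Working session

There is one attempt and no reset: what is moved stays moved. The work goes in short steps, Python scripts to look and compute and a tool call to move; the robot and the scene stay as the last step left them, time stands still between calls to the robot, and variables do not carry over. Pictures are saved under pics/ and viewed, and the job is handed in when it is done.

Besides the shell and the picture viewer there is one more tool, called as a command line: name --pt "numbers of a row" for each row, then --argument value for the rest. send_rows: Moves the arm, as the interface text tells. Its arguments: {"type":"object","properties":{"commands":{"type":"array"}},"required":["commands"]}

```bash
ls; mkdir -p pics
python3 - <<'E'
from cell import ctrl
import cv2,json
s=ctrl.read_state();print(s)
for n in ["scene","side","wrist"]:
    p=ctrl.camera_params(n);print(n,p)
    im=ctrl.get_image(n);cv2.imwrite(f"pics/{n}0.png",im[:,:,::-1])
E
```

```text
pics
{'clock': 0.0, 'qpos': array([-1.21278541,  0.62928896,  0.03843218,  1.51836276, -0.02700702,
        0.99632375, -0.0199704 ]), 'qd': array([-1.13898997e-04,  1.03290690e-04,  1.61793565e-03,  2.10827036e-05,
        6.55143169e-04, -8.48690553e-04, -9.22943283e-04]), 'tau': array([ 1.02844882e-03, -5.63398218e+01,  1.22696355e+00, -1.93442702e+01,
        1.11412266e-02,  1.05730584e-02,  4.99842940e-06]), 'eef_pos': array([267.0237716 , 591.96239934, 244.42762211]), 'tool_rot': array([3.14158262e+00, 1.86525987e-03, 1.14701920e+00]), 'force': array([ 0.33240823, -0.49718088,  0.10196244]), 'torque': array([ 0.02680195, -0.01389901,  0.06140607]), 'width': 84.87723511400078}
scene {'fx': 401.43090999034723, 'fy': 401.43090999034723, 'cx': 291.4610756112385, 'cy': 216.5788207021043, 'k1': -0.017261102256541032, 'cam_to_world': array([[ 6.02461803e-01,  4.19254594e-01, -6.79165195e-01,
         1.14146197e+03],
       [ 7.98141151e-01, -3.13009975e-01,  5.14777096e-01,
        -4.26030723e+02],
       [ 3.23718173e-03, -8.52203228e-01, -5.23200898e-01,
         5.24157923e+02],
[... 376 characters left out ...]
e-01,
        -4.08861446e+02],
       [ 1.19116336e-02, -7.71865261e-01, -6.35674548e-01,
         5.09707916e+02],
       [ 0.00000000e+00,  0.00000000e+00,  0.00000000e+00,
         1.00000000e+00]])}
wrist {'fx': 331.81733253094296, 'fy': 331.81733253094296, 'cx': 281.25370258925415, 'cy': 208.08665863690484, 'k1': 0.003996502683834522, 'cam_to_world': array([[ 4.11561649e-01,  8.66606856e-01,  2.82151670e-01,
         1.94960537e+02],
       [ 9.11381204e-01, -3.90952946e-01, -1.28608303e-01,
         6.25813125e+02],
       [-1.14481048e-03,  3.10077974e-01, -9.50710439e-01,
         3.71654494e+02],
       [ 0.00000000e+00,  0.00000000e+00,  0.00000000e+00,
         1.00000000e+00]])}
```

View pics/scene0.png

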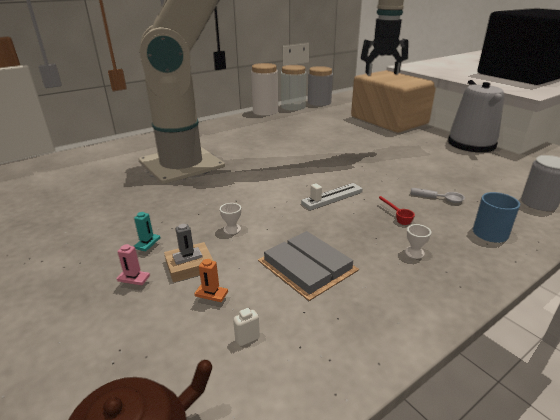

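View pics/side0.png

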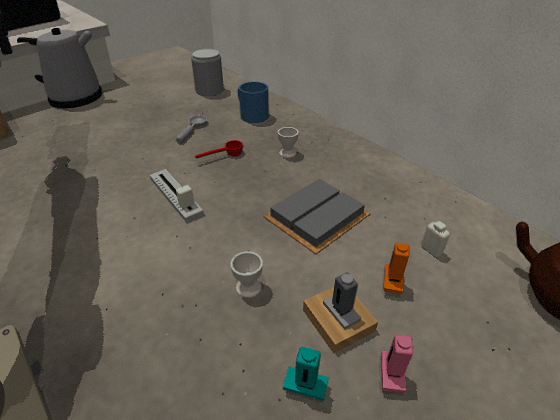

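View pics/wrist0.png

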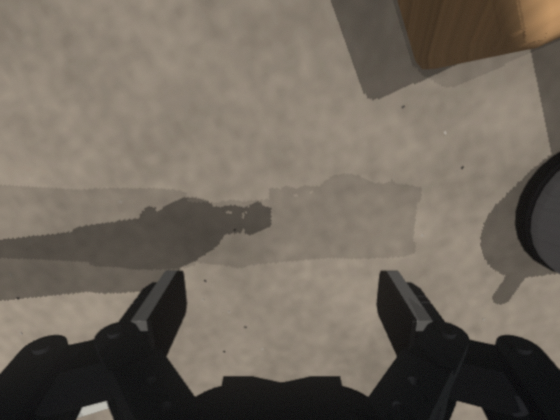

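The grey gauge is on its stand at scene (186,250) and side (342,305). The stone is at scene (308,262) and the rule at scene (333,195). Next I'll zoom in and triangulate.

```bash
cat > h.py <<'E'
import numpy as np,cv2,json
from cell import ctrl
def ray(p,u,v):
    xd=(u-p['cx'])/p['fx'];yd=(v-p['cy'])/p['fy'];x,y=xd,yd
    for _ in range(20):
        f=1+p['k1']*(x*x+y*y);x,y=xd/f,yd/f
    T=p['cam_to_world'];d=T[:3,:3]@np.array([x,y,1.]);return T[:3,3],d/np.linalg.norm(d)
def plane(p,u,v,z):
    o,d=ray(p,u,v);return o+d*(z-o[2])/d[2]
def tri(l):
    A=np.zeros((3,3));b=np.zeros(3)
    for p,u,v in l:
        o,d=ray(p,u,v);M=np.eye(3)-np.outer(d,d);A+=M;b+=M@o
    X=np.linalg.solve(A,b);r=[np.linalg.norm((np.eye(3)-np.outer(d,d))@(X-o)) for o,d in [ray(*q) for q in l]]
    return X,r
def proj(p,X):
    T=p['cam_to_world'];c=T[:3,:3].T@(np.asarray(X)-T[:3,3]);x,y=c[0]/c[2],c[1]/c[2];f=1+p['k1']*(x*x+y*y)
    return np.array([p['cx']+p['fx']*x*f,p['cy']+p['fy']*y*f])
def crop(im,x0,y0,x1,y1,k,fn):
    cv2.imwrite(fn,cv2.resize(im[y0:y1,x0:x1],None,fx=k,fy=k,interpolation=cv2.INTER_CUBIC))
E
python3 - <<'E'
from h import *
a=cv2.imread('pics/scene0.png');b=cv2.imread('pics/side0.png')
crop(a,160,170,370,310,3.8,'pics/sc_crop.png')
crop(b,140,160,390,350,3.1,'pics/si_crop.png')
E
```

```text
(no output)
```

View pics/sc_crop.png

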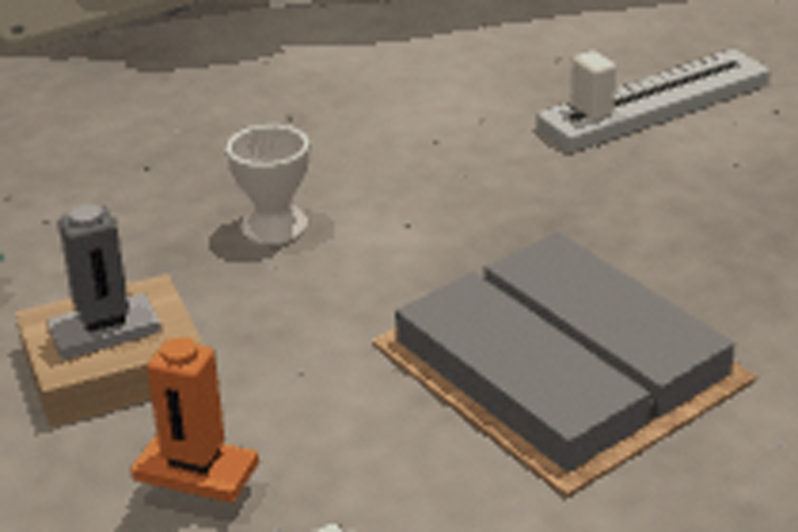

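View pics/si_crop.png

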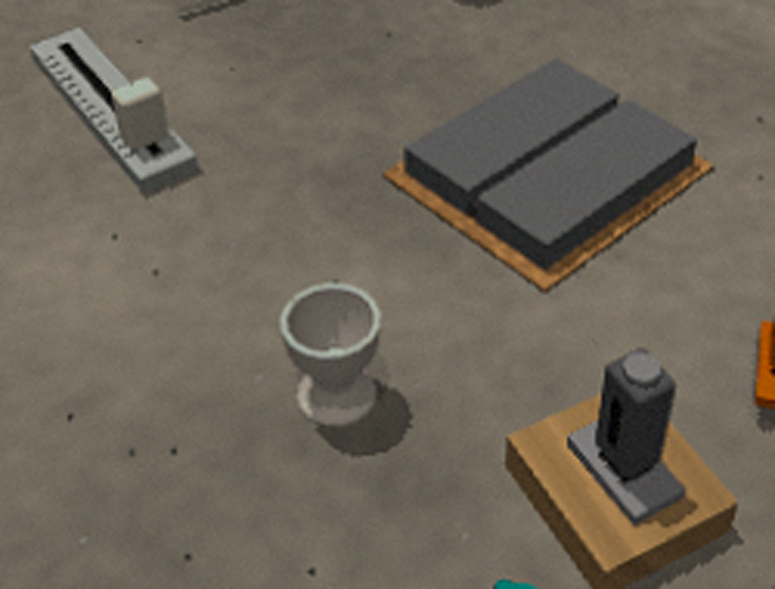

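Run:
```python
from h import *
np.set_printoptions(precision=1,suppress=True)
S=ctrl.camera_params('scene');D=ctrl.camera_params('side')
P={'stL':((395,315),(547,243)),'stT':((560,233),(405,152)),'stR':((735,347),(558,60)),'stB':((568,440),(697,145)),
'grA':((485,270),(475,200)),'grB':((655,410),(615,97)),
'knob':((90,212),(643,362)),'footR':((161,325),None),
'mk_top':((593,62),(139,92)),
'rule_near':((570,140),(140,182))}
for k,(s,d) in P.items():
    l=[(S,160+(s[0]+.5)/3.8-.5,170+(s[1]+.5)/3.8-.5)]
    if d: l.append((D,140+(d[0]+.5)/3.1-.5,160+(d[1]+.5)/3.1-.5)); print(k,*tri(l))
# stand top corners at z=24
for n,u,v in [('L',15,312),('T',165,275),('B',45,390)]: print('stand sc',n,plane(S,160+u/3.8,170+v/3.8,24)[:2])
for n,u,v in [('L',507,440),('T',598,392),('R',737,507),('B',603,572)]: print('stand si',n,plane(D,140+u/3.1,160+v/3.1,24)[:2])
# foot top at z=32
for n,u,v in [('L',47,325),('T',143,296),('R',161,325),('B',62,347)]: print('foot sc',n,plane(S,160+u/3.8,170+v/3.8,32)[:2])
for n,u,v in [('L',568,437),('T',597,425),('R',685,490),('B',638,513)]: print('foot si',n,plane(D,140+u/3.1,160+v/3.1,32)[:2])
# rule top z=14
for n,u,v in [('L',537,120),('B',570,145),('R',768,72),('T',738,50)]: print('rule sc',n,plane(S,160+u/3.8,170+v/3.8,14)[:2])
for n,u,v in [('L',32,46),('T',80,28),('R',196,158),('B',145,180)]: print('rule si',n,plane(D,140+u/3.1,160+v/3.1,14)[:2])
for n,(u,v) in dict(egga_sc=(272,232)).items(): print(n,plane(S,160+u/3.8,170+v/3.8,0)[:2])
print('cupA si',plane(D,140+338/3.1,160+405/3.1,0)[:2])
for n,u,v in [('orange',212,296),('pink',133,282),('teal',147,243),('disp',247,337),('cupb',416,251),('scoop',405,220)]: print(n,plane(S,u,v,0)[:2])
```

```text
stL [573.  -66.4  26.1] [np.float64(1.1908026740142117), np.float64(1.190802674014119)]
stT [564.5  53.8  24.4] [np.float64(1.946535972326815), np.float64(1.9465359723267412)]
stR [704.7  60.9  25.2] [np.float64(0.351019585471923), np.float64(0.3510195854719268)]
stB [709.3 -58.4  25. ] [np.float64(1.9598806063104943), np.float64(1.9598806063103937)]
grA [569.1  -5.8  24.3] [np.float64(3.1473480131226323), np.float64(3.1473480131226497)]
grB [708.2   5.9  18. ] [np.float64(5.2028097054398685), np.float64(5.20280970543994)]
knob [ 495.4 -199.3  102.7] [np.float64(0.4115264416721342), np.float64(0.41152644167208113)]
mk_top [451.  173.9  54.8] [np.float64(0.9404689097311953), np.float64(0.9404689097310944)]
rule_near [437.8 167.5  -8.6] [np.float64(0.023801952864373668), np.float64(0.02380195286433434)]
stand sc L [ 446.2 -231.7]
stand sc T [ 463.5 -149.9]
stand sc B [ 519.3 -245.1]
stand si L [ 464.8 -151.4]
stand si T [ 519.9 -159. ]
stand si R [ 520.5 -249. ]
stand si B [ 448.7 -232.1]
foot sc L [ 478.7 -225.6]
foot sc T [ 485.2 -173. ]
foot sc R [ 515.  -176.9]
foot sc B [ 501.3 -226.9]
foot si L [ 484.  -173.1]
foot si T [ 499.7 -177.1]
foot si R [ 504.  -229.9]
foot si B [ 478.4 -224.2]
rule sc L [435.3 141. ]
rule sc B [474.8 137.7]
rule sc R [479.5 318.3]
rule sc T [441.4 325.8]
rule si L [440.8 320.1]
rule si T [477.9 318.7]
rule si R [466.2 138.9]
rule si B [430.9 140.8]
egga_sc [428.7 -62.6]
cupA si [425.2 -65.5]
orange [ 600.  -203.1]
pink [ 470.9 -309.5]
teal [ 357.1 -239.8]
disp [ 724.6 -202.7]
cupb [740.1 221.9]
scoop [641.7 304.6]
```

```bash
cat >> h.py <<'E'
from scipy.spatial.transform import Rotation as Ro
np.set_printoptions(precision=2,suppress=True)
def st():
    s=ctrl.read_state();print('t',round(s['clock'],2),'tcp',s['eef_pos'],'rot',s['tool_rot'],'F',s['force'],'w',round(s['width'],1));return s
def go(x,y,z,yawdeg=None,s=None):
    s=s or st();R=Ro.from_euler('xyz',s['tool_rot']).as_matrix()
    d=R.T@(np.array([x,y,z])-s['eef_pos'])
    r=0
    if yawdeg is not None:
        r=-((yawdeg-np.degrees(s['tool_rot'][2])+180)%360-180)
    print('shift',d,'roll',round(r,2),'len',np.linalg.norm(d))
E
python3 -c "
from h import *
go(480,250,260,83.4)"
```

```text
t 0.15 tcp [267.08 592.11 244.6 ] rot [3.14 0.   1.15] F [0.58 0.34 0.81] w 85.8
shift [-224.32  334.77  -15.07] roll -17.68 len 403.2545328818606
```

send_rows --pt "85 -224 335 -15 -17.7" --pt "85 -224 335 -15 -17.7" --pt "85 -224 335 -15 -17.7" --pt "85 -224 335 -15 -17.7" --pt "85 -224 335 -15 -17.7"

```text
clock: 0.65
eef_pos: [400.0, 378.5, 254.3]
tool_rot: [-3.141, 0.002, 1.456]
force: [0.5, 0.8, -0.2]
width: 85.1
```

```bash
python3 -c "
from h import *
s=st()
go(495,-201,250,83.4,s)"
```

```text
t 0.65 tcp [400.01 378.45 254.31] rot [-3.14  0.    1.46] F [ 0.54  0.75 -0.22] w 85.1
shift [-564.76  160.69    5.16] roll 0.03 len 587.2014087648021
```

send_rows --pt "85 -565 161 5 0" --pt "85 -565 161 5 0" --pt "85 -565 161 5 0" --pt "85 -565 161 5 0" --pt "85 -565 161 5 0"

```text
clock: 1.15
eef_pos: [439.9, 131.8, 252.6]
tool_rot: [-3.141, 0.002, 1.456]
force: [0.9, -0.0, 0.3]
width: 84.9
```

```bash
python3 -c "
from h import *
s=st()
go(495,-201,250,83.4,s)"
```

```text
t 1.15 tcp [439.92 131.75 252.62] rot [-3.14  0.    1.46] F [ 0.87 -0.01  0.32] w 84.9
shift [-324.28   92.72    3.11] roll 0.04 len 337.28808056892024
```

send_rows --pt "85 -324 93 3 0" --pt "85 -324 93 3 0" --pt "85 -324 93 3 0" --pt "85 -324 93 3 0" --pt "85 -324 93 3 0"

```text
clock: 1.65
eef_pos: [480.7, -114.9, 250.8]
tool_rot: [-3.141, 0.001, 1.456]
force: [1.2, 1.1, -0.1]
width: 85.0
```

```bash
python3 -c "
from h import *
s=st()
go(495,-201,250,83.4,s)"
```

```text
t 1.65 tcp [ 480.69 -114.89  250.77] rot [-3.14  0.    1.46] F [ 1.17  1.09 -0.14] w 85.0
shift [-83.91  24.04   0.89] roll 0.04 len 87.28989375800626
```

send_rows --pt "85 -84 24 1 0" --pt "85 -84 24 1 0" --pt "85 -84 24 1 0" --pt "85 -84 24 1 0"

```text
clock: 2.05
eef_pos: [494.5, -201.7, 249.4]
tool_rot: [-3.14, 0.001, 1.454]
force: [-0.6, 1.1, -0.6]
width: 85.4
```

```bash
python3 -c "
from h import *
s=st();p=ctrl.camera_params('wrist');im=ctrl.get_image('wrist')[:,:,::-1]
np.save('wp1.npy',p,allow_pickle=True);cv2.imwrite('pics/w1.png',im)"
```

```text
t 2.05 tcp [ 494.47 -201.75  249.42] rot [-3.14  0.    1.45] F [-0.61  1.11 -0.63] w 85.4
```

View pics/w1.png

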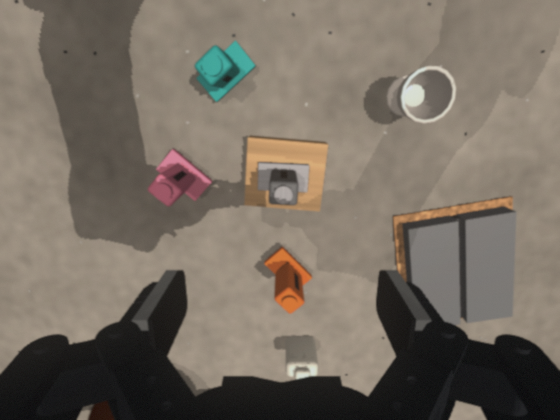

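```bash
python3 -c "
from h import *
im=cv2.imread('pics/w1.png');crop(im,235,125,335,225,6,'pics/w1c.png')
s=st();g=cv2.imread('pics/w1.png')
p=np.load('wp1.npy',allow_pickle=True).item();print(p['cam_to_world'])"
```

```text
t 2.1 tcp [ 494.61 -200.22  249.49] rot [-3.14  0.    1.46] F [0.54 0.62 0.26] w 85.2
[[   0.12    0.94    0.31  415.96]
 [   0.99   -0.11   -0.04 -191.46]
 [  -0.      0.31   -0.95  376.69]
 [   0.      0.      0.      1.  ]]
```

View pics/w1c.png

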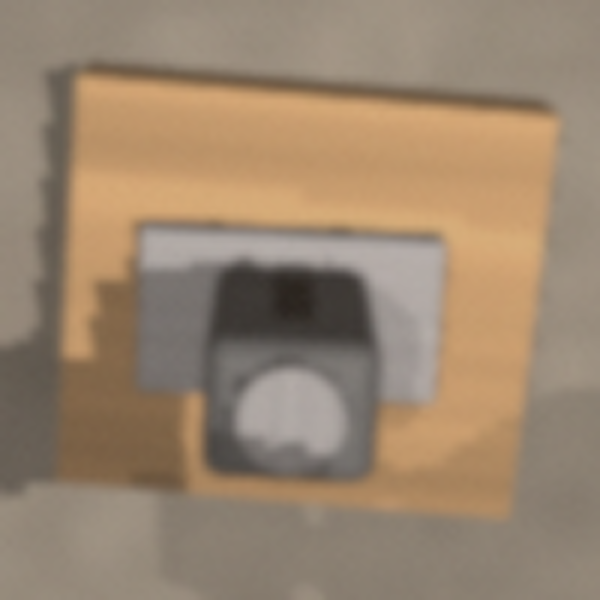

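```bash
python3 -c "
from h import *
p=np.load('wp1.npy',allow_pickle=True).item()
def P(l,z):
    a=np.array([plane(p,235+(u+.5)/6-.5,125+(v+.5)/6-.5,z)[:2] for u,v in l]);c=a.mean(0);d=a[1]-a[0]+a[2]-a[3];print(c,np.degrees(np.arctan2(d[1],d[0])),np.linalg.norm(a[1]-a[0]),np.linalg.norm(a[3]-a[0]));return c
P([(136,225),(446,236),(437,405),(133,392)],32)
P([(212,338),(380,338),(372,478),(206,472)],96)
P([(75,70),(560,108),(513,518),(57,480)],24)
P([(293,418)],100)
"
```

```text
[ 493.15 -199.3 ] 81.00182744004171 54.07969548459611 30.075555704537162
[ 492.46 -198.79] 82.20391302079658 24.258467364881234 20.27987596348808
[ 492.5  -196.78] 78.58209865064498 84.91790644218949 74.97553615564523Traceback (most recent call last):
  File "<string>", line 9, in <module>
    P([(293,418)],100)
    ~^^^^^^^^^^^^^^^^^
  File "<string>", line 5, in P
    a=np.array([plane(p,235+(u+.5)/6-.5,125+(v+.5)/6-.5,z)[:2] for u,v in l]);c=a.mean(0);d=a[1]-a[0]+a[2]-a[3];print(c,np.degrees(np.arctan2(d[1],d[0])),np.linalg.norm(a[1]-a[0]),np.linalg.norm(a[3]-a[0]));return c
                                                                                            ~^^^
IndexError: index 1 is out of bounds for axis 0 with size 1
```

```bash
python3 -c "
from h import *
go(625,-2,180,93.3)"
```

```text
t 2.1 tcp [ 494.61 -200.22  249.49] rot [-3.14  0.    1.46] F [0.54 0.62 0.26] w 85.2
shift [211.82 107.03  69.28] roll -9.85 len 247.2256722207735
```

send_rows --pt "85 212 107 69 -9.9" --pt "85 212 107 69 -9.9" --pt "85 212 107 69 -9.9" --pt "85 212 107 69 -9.9" --pt "85 212 107 69 -9.9"

```text
clock: 2.6
eef_pos: [625.2, 2.8, 179.8]
tool_rot: [-3.14, -0.001, 1.633]
force: [0.8, -0.7, 0.6]
width: 84.7
```

send_rows --pt "85 0 0 0 0" --pt "85 0 0 0 0"

```text
clock: 2.8
eef_pos: [624.4, 7.3, 179.0]
tool_rot: [-3.138, -0.003, 1.64]
force: [0.6, -0.6, 0.2]
width: 85.1
```

```bash
python3 -c "
from h import *
s=st();p=ctrl.camera_params('wrist');im=ctrl.get_image('wrist')[:,:,::-1]
np.save('wp2.npy',p,allow_pickle=True);cv2.imwrite('pics/w2.png',im)"
```

```text
t 2.8 tcp [624.35   7.3  179.02] rot [-3.14 -0.    1.64] F [ 0.61 -0.61  0.21] w 85.1
```

View pics/w2.png

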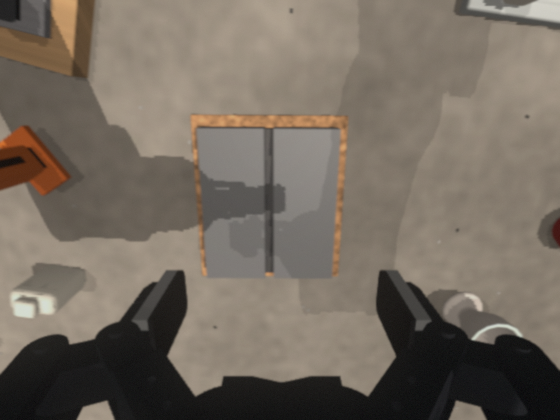

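```bash
python3 -c "
from h import *
im=cv2.imread('pics/w2.png');crop(im,185,105,355,285,4.4,'pics/w2c.png')
g=cv2.cvtColor(im,cv2.COLOR_BGR2GRAY)
for v in range(120,284,8): print(v,g[v,258:282])
"
```

```text
120 [143 143 141 141 142 143 142 142 138 139 139 140 144 147 146 143 140 136
 137 136 138 141 140 140]
128 [104 105 104 104 100  91  85  85  87  91  93  92  91  88  90  97 101 103
 105 105 104 104 103 104]
136 [139 137 139 137 132 119 102  93  92  95  93  90  81  73  86 109 130 138
 141 142 141 142 142 142]
144 [137 136 137 138 133 121 102  93  94  95  92  81  75  73  85 108 128 137
 139 139 139 139 140 140]
152 [137 137 135 135 133 122 105  95  93  92  88  78  69  70  84 107 127 137
 138 139 139 139 139 139]
160 [135 136 136 135 132 120 104  91  89  92  95  91  85  79  84 107 125 135
 137 138 139 138 138 140]
168 [134 135 134 134 131 120 103  91  89  92  91  89  80  75  82 104 124 134
 137 137 137 137 137 138]
176 [133 133 133 133 130 121 106  91  88  90  90  83  75  70  81 103 122 131
 136 135 135 134 136 135]
184 [129 129 129 128 126 115  99  79  68  69  68  65  66  67  78  99 114 118
 111 101  99 106 117 127]
192 [88 88 89 88 86 83 74 65 63 62 63 63 63 63 68 76 84 89 88 89 88 90 88 89]
200 [87 87 88 86 87 81 72 63 56 59 61 63 61 61 65 74 83 86 88 88 88 88 87 87]
208 [87 87 86 86 
[... 287 characters left out ...]
 120 118 104  89  79  77  75  74  70  65  67  85 102 110
 113 114 111 113 113 113]
240 [112 112 112 113 111 108  97  86  77  76  74  72  65  59  68  86  99 110
 112 112 113 113 113 113]
248 [116 117 119 118 115 110  99  88  78  76  74  68  59  55  66  86 100 109
 112 112 112 112 111 113]
256 [125 124 125 124 124 121 110  95  81  80  80  76  72  69  77  94 111 120
 120 119 117 114 112 111]
264 [124 125 124 124 125 120 110  95  82  80  80  80  76  71  76  95 112 122
 125 125 124 124 126 123]
272 [124 124 124 123 122 121 118 114 120 123 123 116 111 106 105 111 118 122
 125 124 124 125 123 124]
280 [135 136 135 135 136 135 133 133 133 134 134 134 134 136 134 135 136 135
 133 134 135 133 136 135]
```

View pics/w2c.png

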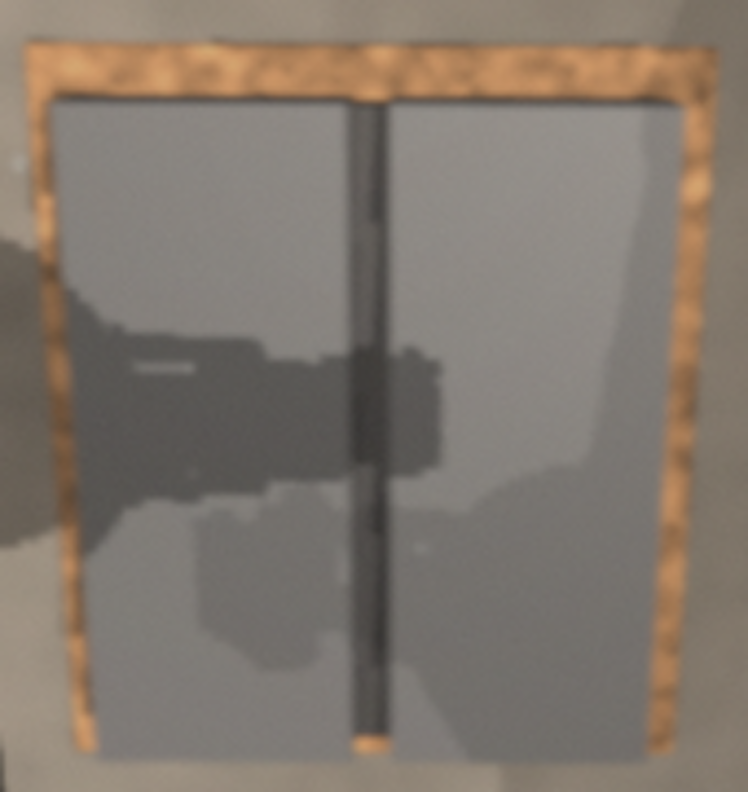

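```bash
python3 -c "
from h import *
p=np.load('wp2.npy',allow_pickle=True).item()
c=[(52,98),(683,104),(648,760),(98,757)]
for z in (20,22,24,26,28,30):
    a=np.array([plane(p,185+(u+.5)/4.4-.5,105+(v+.5)/4.4-.5,z)[:2] for u,v in c])
    g=[plane(p,u,v,z)[:2] for u,v in((268.1,136),(268.8,264))]
    e=[plane(p,u,136,z)[:2] for u in (263.2,272.95)]
    d=g[1]-g[0]
    print(z,np.linalg.norm(a[1]-a[0]),np.linalg.norm(a[2]-a[3]),np.linalg.norm(a[3]-a[0]),np.linalg.norm(a[2]-a[1]),'cen',a.mean(0),'gr',g[0],g[1],np.degrees(np.arctan2(d[1],d[0])),'w',np.linalg.norm(e[1]-e[0]))
"
```

```text
20 120.55587789559304 121.44140252758044 141.5708962767689 141.40930642807848 cen [638.28  -1.54] gr [574.63  -5.85] [694.92   1.61] 3.5508678625306405 w 8.26131396604531
22 119.71417774690555 120.59351980009693 140.58247292880753 140.4220112723053 cen [637.63  -1.51] gr [574.43  -5.8 ] [693.87   1.62] 3.550867862530642 w 8.20363491036628
24 118.87247759821803 119.74563707261343 139.5940495808462 139.434716116532 cen [636.99  -1.49] gr [574.22  -5.74] [692.83   1.62] 3.5508678625306396 w 8.145955854687237
26 118.03077744953052 118.89775434512993 138.60562623288482 138.4474209607587 cen [636.34  -1.46] gr [574.02  -5.68] [691.79   1.63] 3.55086786253064 w 8.088276799008216
28 117.18907730084301 118.04987161764643 137.61720288492347 137.4601258049855 cen [635.7   -1.43] gr [573.82  -5.62] [690.75   1.63] 3.5508678625306382 w 8.030597743329174
30 116.3473771521555 117.20198889016291 136.6287795369622 136.4728306492122 cen [635.05  -1.4 ] gr [573.62  -5.57] [689.71   1.64] 3.550867862530639 w 7.972918687650153
```

```bash
python3 -c "
from h import *
go(493,-199.2,150,81.8)"
```

```text
t 2.85 tcp [624.25   4.49 179.58] rot [-3.14 -0.    1.64] F [-1.8  -0.56  0.13] w 84.7
shift [-194.71 -144.19   29.79] roll 11.95 len 244.11028444888484
```

send_rows --pt "85 -195 -144 30 12" --pt "85 -195 -144 30 12" --pt "85 -195 -144 30 12" --pt "85 -195 -144 30 12" --pt "85 -195 -144 30 12"

```text
clock: 3.35
eef_pos: [490.2, -203.0, 150.5]
tool_rot: [-3.138, 0.001, 1.423]
force: [0.7, -1.1, 0.1]
width: 84.8
```

```bash
python3 -c "
from h import *
go(493,-199.2,125,81.8)"
```

```text
t 3.35 tcp [ 490.15 -203.    150.52] rot [-3.14  0.    1.42] F [ 0.73 -1.14  0.08] w 84.8
shift [ 4.21  2.34 25.5 ] roll -0.25 len 25.954279626239035
```

send_rows --pt "85 4 2.5 25 0" --pt "85 4 2.5 25 0" --pt "85 4 2.5 25 0"

```text
clock: 3.65
eef_pos: [492.9, -199.4, 126.1]
tool_rot: [-3.138, 0.001, 1.423]
force: [0.1, 1.1, -1.2]
width: 84.5
```

```bash
python3 -c "
from h import *
go(493,-199.2,62,81.8)
s=ctrl.read_state();p=ctrl.camera_params('wrist');im=ctrl.get_image('wrist')[:,:,::-1]
np.save('wp3.npy',p,allow_pickle=True);cv2.imwrite('pics/w3.png',im)"
```

```text
t 3.65 tcp [ 492.86 -199.37  126.14] rot [-3.14  0.    1.42] F [ 0.08  1.09 -1.22] w 84.5
shift [ 0.24  0.32 64.13] roll -0.27 len 64.13615824282147
```

View pics/w3.png

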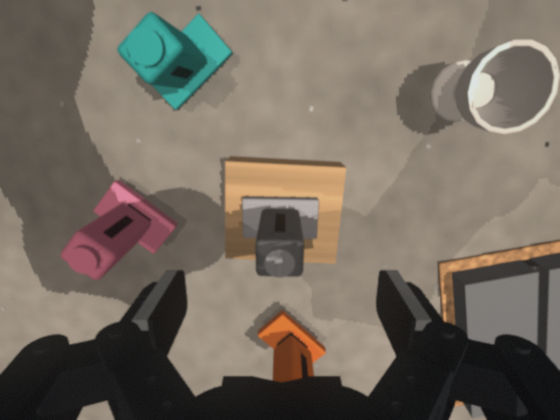

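send_rows --pt "85 0 0 40 0" --pt "85 0 0 64 0" --pt "85 0 0 64 0" --pt "85 0 0 64 0"

```text
clock: 4.1
eef_pos: [494.4, -198.4, 63.3]
tool_rot: [-3.14, 0.001, 1.426]
force: [0.2, -0.6, 0.6]
width: 84.8
```

```bash
python3 -c "
from h import *
go(493,-199.2,62,81.8)
s=ctrl.read_state();p=ctrl.camera_params('wrist');im=ctrl.get_image('wrist')[:,:,::-1]
np.save('wp4.npy',p,allow_pickle=True);cv2.imwrite('pics/w4.png',im)"
```

```text
t 4.1 tcp [ 494.41 -198.4    63.32] rot [-3.14  0.    1.43] F [ 0.2  -0.57  0.58] w 84.8
shift [-0.99 -1.27  1.32] roll -0.11 len 2.0856864435641627
```

View pics/w4.png

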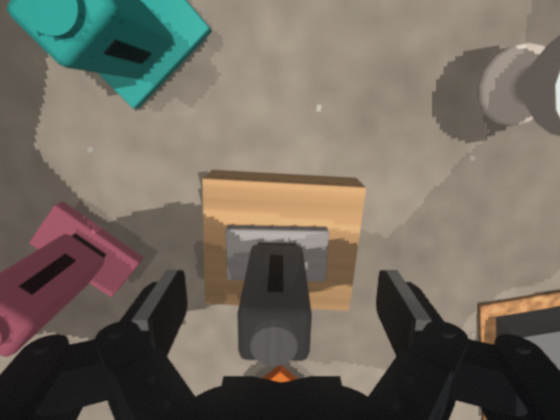

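```bash
python3 -c "
from h import *
for i in (3,4):
  p=np.load(f'wp{i}.npy',allow_pickle=True).item()
  L={3:[(243,197.5),(319,198)],4:[(228,226),(328,229)]}[i]
  K={3:(280,259),4:(275,344)}[i]
  a=[plane(p,u,v,32)[:2] for u,v in L];d=a[1]-a[0];n=np.array([d[1],-d[0]])/np.linalg.norm(d)
  print(a,(a[0]+a[1])/2+15*n,np.linalg.norm(d),np.degrees(np.arctan2(d[1],d[0])),'knob',plane(p,*K,100)[:2], 'cam-inv tcp')
st()
"
```

```text
[array([ 474.05, -222.51]), array([ 482.2 , -170.35])] [ 492.94 -198.75] 52.78787541637838 81.120014496523 knob [ 490.89 -198.79] cam-inv tcp
[array([ 472.79, -221.81]), array([ 481.84, -171.37])] [ 492.08 -199.24] 51.24325879912816 79.83253844159579 knob [ 491.83 -199.14] cam-inv tcp
t 4.15 tcp [ 494.83 -198.79   63.85] rot [3.14 0.   1.43] F [ 0.11 -0.26  0.51] w 84.9
```

send_rows --pt "85 -1.2 -2 1.5 0.5" --pt "60 -1.2 -2 1.5 0.5" --pt "20 -1.2 -2 1.5 0.5" --pt "20 -1.2 -2 1.5 0.5" --pt "20 -1.2 -2 1.5 0.5"

```text
clock: 4.65
eef_pos: [492.8, -199.8, 62.5]
tool_rot: [3.141, 0.001, 1.417]
force: [-1.2, -2.6, 2.2]
width: 27.6
```

send_rows --pt "20 0 0 0 0" --pt "20 0 0 0 0" --pt "20 0 0 0 0"

```text
clock: 4.95
eef_pos: [492.8, -199.8, 62.7]
tool_rot: [3.141, 0.001, 1.417]
force: [-0.4, -0.1, 2.8]
width: 25.3
```

```bash
python3 -c "
from h import *
st()
im=ctrl.get_image('wrist')[:,:,::-1]
cv2.imwrite('pics/w5.png',im);st()"
```

```text
t 4.95 tcp [ 492.82 -199.78   62.68] rot [3.14 0.   1.42] F [-0.44 -0.06  2.78] w 25.3
t 5.0 tcp [ 492.84 -199.79   62.68] rot [3.14 0.   1.42] F [-0.9   1.27  3.3 ] w 25.3
```

View pics/w5.png

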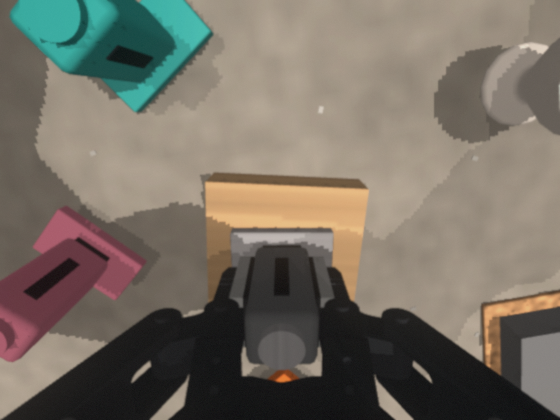

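send_rows --pt "20 0 0 -10 0" --pt "20 0 0 -40 0" --pt "20 0 0 -60 0" --pt "20 0 0 -60 0" --pt "20 0 0 -60 0"

```text
clock: 5.5
eef_pos: [492.7, -199.6, 122.8]
tool_rot: [3.141, 0.001, 1.417]
force: [-0.6, -0.6, -2.7]
width: 25.7
```

```bash
python3 -c "
from h import *
s=st();go(637,-2,110,93.6,s)"
```

```text
t 5.5 tcp [ 492.73 -199.61  122.8 ] rot [3.14 0.   1.42] F [-0.65 -0.59 -2.7 ] w 25.7
shift [217.43 112.22  12.62] roll -12.43 len 245.00349483327176
```

send_rows --pt "20 217 112 13 -12.4" --pt "20 217 112 13 -12.4" --pt "20 217 112 13 -12.4" --pt "20 217 112 13 -12.4" --pt "20 217 112 13 -12.4"

```text
clock: 6.0
eef_pos: [636.8, 0.4, 107.7]
tool_rot: [-3.14, 0.001, 1.634]
force: [0.8, -0.6, -1.3]
width: 25.2
```

```bash
python3 -c "
from h import *
s=st();go(637,-2,90,93.6,s)"
```

```text
t 6.0 tcp [636.8    0.36 107.66] rot [-3.14  0.    1.63] F [ 0.8  -0.6  -1.34] w 25.2
shift [-2.36  0.08 17.67] roll 0.04 len 17.821576540668932
```

send_rows --pt "20 -2.4 0 18 0" --pt "20 -2.4 0 18 0" --pt "20 -2.4 0 18 0" --pt "20 -2.4 0 18 0"

```text
clock: 6.4
eef_pos: [636.3, -3.9, 89.6]
tool_rot: [-3.139, 0.002, 1.632]
force: [-0.0, -0.4, -2.1]
width: 25.2
```

```bash
python3 -c "
from h import *
s=st();go(637,-2,90,93.6,s)
for n in ('scene','side','wrist'):
  im=ctrl.get_image(n)[:,:,::-1];cv2.imwrite(f'pics/{n}6.png',im)
a=cv2.imread('pics/scene6.png');b=cv2.imread('pics/side6.png')
crop(a,250,170,370,290,5,'pics/sc6c.png');crop(b,255,130,375,250,5,'pics/si6c.png')
for i in range(3): st()
"
```

```text
t 6.4 tcp [636.33  -3.89  89.63] rot [-3.14  0.    1.63] F [-0.   -0.42 -2.09] w 25.2
shift [ 1.85  0.78 -0.38] roll -0.09 len 2.042620877992569
t 6.55 tcp [636.99  -3.26  90.35] rot [-3.14  0.    1.63] F [-0.15 -0.26 -1.06] w 25.4
t 6.55 tcp [636.99  -3.26  90.35] rot [-3.14  0.    1.63] F [-0.15 -0.26 -1.06] w 25.4
t 6.55 tcp [636.99  -3.26  90.35] rot [-3.14  0.    1.63] F [-0.15 -0.26 -1.06] w 25.4
```

View pics/sc6c.png

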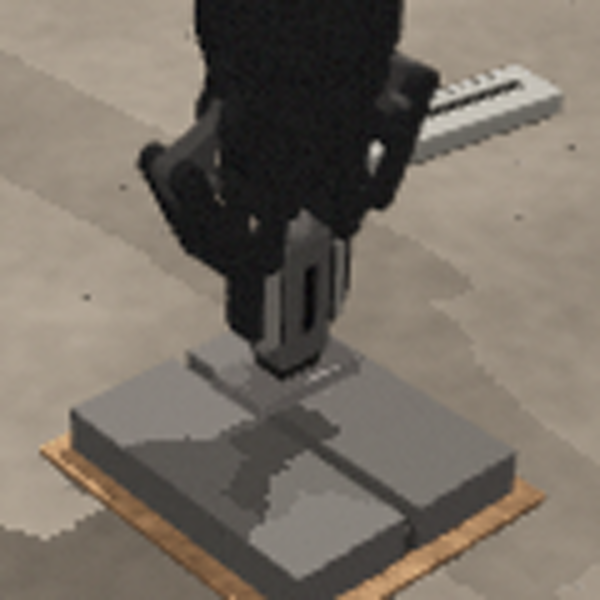

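View pics/si6c.png

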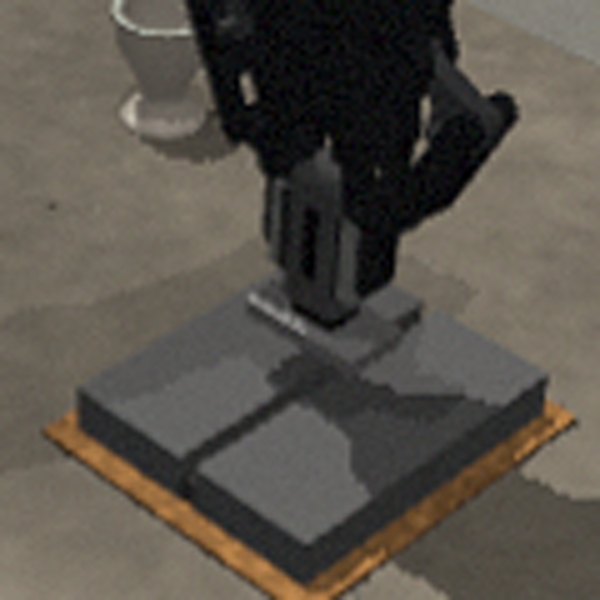

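View pics/wrist6.png

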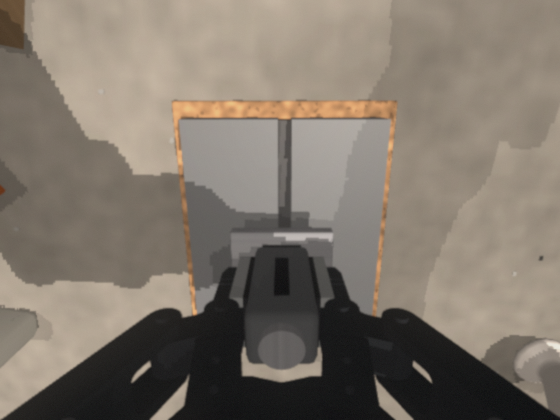

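```bash
python3 -c "
from h import *
im=cv2.imread('pics/wrist6.png');crop(im,220,100,350,260,4.5,'pics/w6c.png')
g=cv2.cvtColor(im,cv2.COLOR_BGR2GRAY)
for v in (130,145,160,175,190,200,222): print(v,g[v,272:302])
print('foot')
for v in (232,235,238,241): print(v,g[v,226:240],g[v,326:340])
"
```

```text
130 [162 163 162 162 159 142 111 102 108 113 116 115 115 105  87  80  79  81
  84 116 155 162 164 165 165 165 164 165 164 165]
145 [159 159 159 159 156 140 109 105 111 112 112 112 103  85  80  76  76  78
  84 116 151 162 161 162 164 163 164 163 164 164]
160 [158 158 157 158 156 144 121 112 112 111 111 111 111 110 109  97  82  78
  89 118 151 159 160 161 159 159 159 160 161 162]
175 [155 154 155 154 152 139 111  99 101 106 107 107 107 106  96  81  75  77
  86 117 148 157 158 157 158 158 158 157 158 159]
190 [153 153 152 154 152 138 113 101 105 106 105 107 104  94  79  73  74  75
  92 123 148 155 154 154 154 154 156 155 155 155]
200 [150 150 150 150 149 135 109  98 100 103 103 103  94  77  72  73  71  73
  91 120 145 152 153 153 152 153 153 154 154 153]
222 [83 83 83 82 83 77 70 62 59 58 58 59 59 58 59 59 59 61 66 76 83 84 83 84
 83 84 83 84 83 82]
foot
232 [97 96 96 93 91 95 97 97 96 98 97 97 96 97] [129 129 130 129 130 131 131 132 133 133 131 132 132 133]
235 [ 97  96  97  97 105 117 122 122 122 123 123 123 124 123] [186 185 184 186 184 182 168 147 135 131 133 132 131 131]
238 [ 96  96  96  97 103 116 124 125 124 124 124 123 125 124] [163 165 172 182 184 175 160 138 131 130 131 131 132 132]
241 [ 97  97  95  94  98 111 119 122 121 121 121 122 122 121] [113 116 128 146 149 148 131 122 127 130 130 130 130 129]
```

View pics/w6c.png

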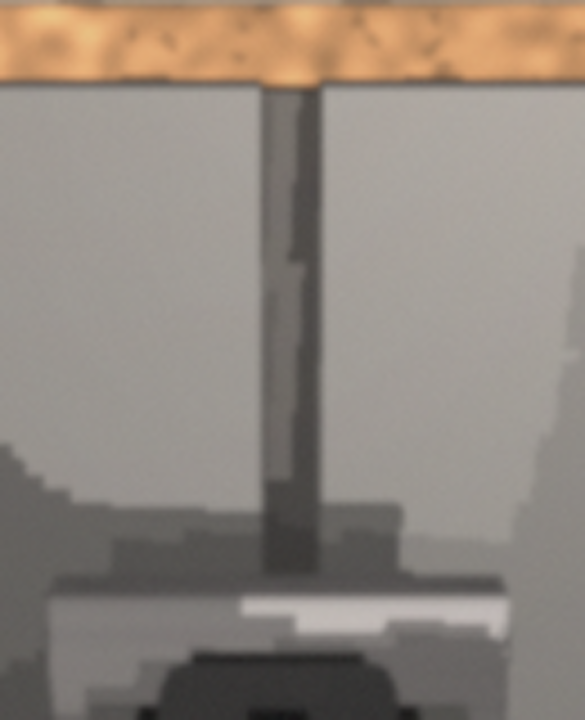

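```bash
python3 -c "
from h import *
s=st();p=ctrl.camera_params('wrist');go(637,-2,90,93.55,s)
z0=s['eef_pos'][2]
f=plane(p,281.4,235,z0-30.7); L=plane(p,230.4,235,z0-30.7);R=plane(p,332.4,235,z0-30.7)
print('foot edge mid',f,np.linalg.norm(R-L),np.degrees(np.arctan2(*(R-L)[1::-1])))
for z in (23,24,25):
  a=plane(p,284.2,130,z);b=plane(p,284.1,200,z);d=(b-a)/np.linalg.norm(b-a);n=np.array([-d[1],d[0],0])
  print(z,a,b,np.degrees(np.arctan2(d[1],d[0])),'foot offset from groove (along +y)',n@(f-a),'tcp',n@(s['eef_pos']-a))
"
```

```text
t 6.55 tcp [636.99  -3.26  90.35] rot [-3.14  0.    1.63] F [-0.15 -0.26 -1.06] w 25.4
shift [1.26 0.08 0.35] roll -0.01 len 1.3102722779778575
foot edge mid [623.9   -3.09  59.65] 52.44378049969627 93.53672831086512
23 [574.23  -4.55  23.  ] [615.98  -1.93  23.  ] 3.5945519642662527 foot offset from groove (along +y) -1.6518663017797406 tcp -2.6462297713978282
24 [574.15  -4.57  24.  ] [615.68  -1.96  24.  ] 3.594551964266248 foot offset from groove (along +y) -1.6439803284867947 tcp -2.638343798104881
25 [574.06  -4.58  25.  ] [615.38  -1.98  25.  ] 3.5945519642662407 foot offset from groove (along +y) -1.6360943551938474 tcp -2.6304578248119324
```

send_rows --pt "20 1.7 0 8 0" --pt "20 1.7 0 8 0" --pt "20 1.7 0 8 0" --pt "20 1.7 0 8 0"

```text
clock: 6.95
eef_pos: [636.9, -1.6, 82.4]
tool_rot: [-3.141, 0.001, 1.633]
force: [-0.1, -0.9, -1.7]
width: 25.0
```

```bash
python3 -c "
from h import *
s=st();p=ctrl.camera_params('wrist');np.save('wp7.npy',p,allow_pickle=True)
im=ctrl.get_image('wrist')[:,:,::-1];cv2.imwrite(f'pics/w7.png',im)
crop(im,220,100,350,260,4.5,'pics/w7c.png')
g=cv2.cvtColor(im,cv2.COLOR_BGR2GRAY)
for v in (130,190): print(v,g[v,272:302])
print('foot')
for v in (234,236,238,241): print(v,g[v,226:240],g[v,326:340])
s=st()
"
```

```text
t 6.95 tcp [636.92  -1.57  82.39] rot [-3.14  0.    1.63] F [-0.14 -0.92 -1.73] w 25.0
130 [160 146 119 106 108 115 114 116 115 114 105  88  80  79  82  93 125 156
 166 166 165 166 166 165 165 166 166 165 166 167]
190 [153 146 126 103  99 105 107 107 107 104  97  79  75  74  78  94 126 149
 154 155 155 155 155 156 154 155 155 155 156 156]
foot
234 [ 95  97  98 100 107 115 120 119 118 120 120 119 121 119] [180 180 179 180 181 178 166 144 133 132 132 132 132 133]
236 [ 97  97  96  98 104 118 124 123 125 124 123 124 124 124] [188 187 187 188 187 182 168 141 131 133 132 132 132 132]
238 [ 95  97  97  96 104 117 124 124 125 125 126 125 126 127] [163 165 163 165 169 170 151 131 130 130 131 131 131 133]
241 [ 97  96  96  94  97 112 122 122 122 122 122 123 122 123] [104 106 107 106 107 110 106 114 126 129 131 130 131 130]
t 7.0 tcp [636.99  -1.53  82.45] rot [-3.14  0.    1.63] F [-0.39 -0.07 -1.91] w 25.5
```

View pics/w7c.png

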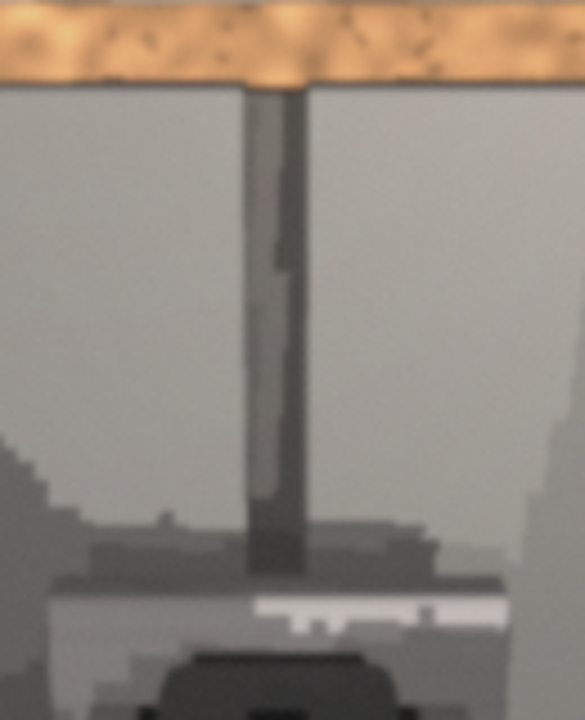

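```bash
python3 -c "
from h import *
s=st();p=np.load('wp7.npy',allow_pickle=True).item()
z0=82.4
f=plane(p,281.4,235,z0-30.7); L=plane(p,230.4,235,z0-30.7);R=plane(p,332.4,235,z0-30.7)
for z in (23,25):
  a=plane(p,280.7,130,z);b=plane(p,280.8,190,z);d=(b-a)/np.linalg.norm(b-a);n=np.array([-d[1],d[0],0])
  print(z,a,b,np.degrees(np.arctan2(d[1],d[0])),'foot offset',n@(f-a))
"
```

```text
t 7.0 tcp [636.99  -1.53  82.45] rot [-3.14  0.    1.63] F [-0.39 -0.07 -1.91] w 25.5
23 [573.59  -4.88  23.  ] [607.58  -2.75  23.  ] 3.5892334180244183 foot offset 0.338421063886108
25 [573.43  -4.89  25.  ] [607.05  -2.78  25.  ] 3.5892334180244143 foot offset 0.3336483499043571
```

send_rows --pt "20 -0.3 0 3 0" --pt "20 -0.3 0 5 0" --pt "20 -0.3 0 5 0"

```text
clock: 7.3
eef_pos: [636.6, -1.9, 77.0]
tool_rot: [-3.14, 0.001, 1.633]
force: [0.3, -0.8, -1.5]
width: 25.6
```

send_rows --pt "20 0 0 1 0" --pt "20 0 0 1 0"

```text
clock: 7.5
eef_pos: [636.5, -1.9, 75.8]
tool_rot: [-3.14, 0.001, 1.633]
force: [0.6, 0.7, -1.0]
width: 25.5
```

send_rows --pt "20 0 0 1 0" --pt "20 0 0 1 0"

```text
clock: 7.7
eef_pos: [636.4, -1.9, 74.7]
tool_rot: [-3.139, 0.001, 1.633]
force: [-0.2, 1.4, -1.6]
width: 25.6
```

send_rows --pt "20 0 0 1 0" --pt "20 0 0 1 0"

```text
clock: 7.9
eef_pos: [636.3, -1.8, 73.5]
tool_rot: [-3.139, 0.001, 1.633]
force: [0.4, -0.2, -1.3]
width: 25.0
```

send_rows --pt "20 0 0 1 0" --pt "20 0 0 1 0"

```text
clock: 8.1
eef_pos: [636.2, -1.8, 72.4]
tool_rot: [-3.139, 0.001, 1.633]
force: [-0.5, -0.3, -2.5]
width: 25.5
```

send_rows --pt "20 0 0 1 0" --pt "20 0 0 1 0"

```text
clock: 8.3
eef_pos: [636.1, -1.8, 71.2]
tool_rot: [-3.138, 0.001, 1.633]
force: [0.6, -0.3, -1.4]
width: 25.5
```

```bash
python3 -c "
from h import *
s=st()
for n in ('scene','side','wrist'):
  im=ctrl.get_image(n)[:,:,::-1];cv2.imwrite(f'pics/{n}8.png',im)
a=cv2.imread('pics/scene8.png');b=cv2.imread('pics/side8.png')
c=np.hstack([cv2.resize(a[190:270,265:345],None,fx=5,fy=5,interpolation=2),cv2.resize(b[160:240,275:355],None,fx=5,fy=5,interpolation=2)]);cv2.imwrite('pics/c8.png',c)
st()"
```

```text
t 8.3 tcp [636.08  -1.83  71.21] rot [-3.14  0.    1.63] F [ 0.64 -0.27 -1.44] w 25.5
t 8.45 tcp [636.21  -1.84  71.38] rot [-3.14  0.    1.63] F [-0.81 -0.19 -1.16] w 25.1
```

View pics/c8.png

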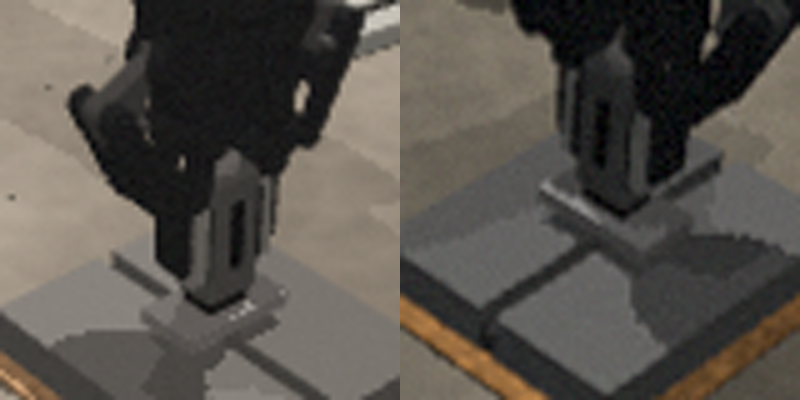

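send_rows --pt "20 0 0 1 0" --pt "20 0 0 1 0"

```text
clock: 8.65
eef_pos: [636.1, -1.8, 70.3]
tool_rot: [-3.139, 0.001, 1.633]
force: [-0.7, -0.9, -2.0]
width: 25.3
```

send_rows --pt "20 0 0 1 0" --pt "20 0 0 1 0"

```text
clock: 8.85
eef_pos: [636.0, -1.8, 69.1]
tool_rot: [-3.138, 0.001, 1.633]
force: [-0.1, -0.8, -2.3]
width: 25.2
```

send_rows --pt "20 0 0 1 0" --pt "20 0 0 1 0"

```text
clock: 9.05
eef_pos: [636.1, -1.8, 68.1]
tool_rot: [-3.138, 0.001, 1.633]
force: [0.3, -0.5, -1.3]
width: 25.5
```

send_rows --pt "20 0 0 1 0" --pt "20 0 0 1 0"

```text
clock: 9.25
eef_pos: [636.2, -1.8, 67.3]
tool_rot: [-3.139, 0.001, 1.633]
force: [-0.4, 0.0, 0.3]
width: 25.7
```

send_rows --pt "20 0 0 1 0" --pt "20 0 0 1 0"

```text
clock: 9.45
eef_pos: [636.2, -1.9, 66.4]
tool_rot: [-3.139, 0.001, 1.633]
force: [-0.4, -0.3, 0.8]
width: 25.3
```

send_rows --pt "20 0 0 1 0" --pt "20 0 0 1 0"

```text
clock: 9.65
eef_pos: [636.2, -1.8, 65.3]
tool_rot: [-3.139, 0.001, 1.633]
force: [0.3, -0.2, 1.2]
width: 25.3
```

send_rows --pt "20 0 0 1 0" --pt "20 0 0 1 0"

```text
clock: 9.85
eef_pos: [636.2, -1.8, 64.2]
tool_rot: [-3.139, 0.001, 1.633]
force: [-0.8, 0.2, 1.0]
width: 25.2
```

send_rows --pt "20 0 0 0.6 0" --pt "20 0 0 0.6 0"

```text
clock: 10.05
eef_pos: [636.2, -1.9, 63.8]
tool_rot: [-3.139, 0.001, 1.633]
force: [-1.1, -0.2, 3.9]
width: 25.5
```

send_rows --pt "20 0 0 0.5 0" --pt "20 0 0 0.5 0"

```text
clock: 10.25
eef_pos: [636.2, -1.8, 63.6]
tool_rot: [-3.139, 0.001, 1.633]
force: [-2.0, 0.1, 4.5]
width: 25.3
```

send_rows --pt "20 0 0 0.6 0" --pt "20 0 0 0.6 0"

```text
clock: 10.45
eef_pos: [636.2, -1.9, 63.5]
tool_rot: [-3.139, 0.001, 1.633]
force: [-1.5, -0.7, 6.4]
width: 25.5
```

send_rows --pt "20 0 0 0.6 0" --pt "20 0 0 0.6 0"

```text
clock: 10.65
eef_pos: [636.2, -1.8, 63.4]
tool_rot: [-3.139, 0.001, 1.633]
force: [-2.6, -0.2, 7.0]
width: 25.5
```

send_rows --pt "20 0 0 0.8 0" --pt "20 0 0 0.8 0"

```text
clock: 10.85
eef_pos: [636.2, -1.8, 63.3]
tool_rot: [-3.139, 0.001, 1.633]
force: [-1.5, -0.4, 7.2]
width: 25.5
```

send_rows --pt "20 0 0 0.8 0" --pt "20 0 0 0.8 0"

```text
clock: 11.05
eef_pos: [636.2, -1.9, 63.2]
tool_rot: [-3.139, 0.001, 1.633]
force: [-3.6, 0.0, 8.3]
width: 25.6
```

send_rows --pt "20 0 0 1.0 0" --pt "20 0 0 1.0 0"

```text
clock: 11.25
eef_pos: [636.2, -1.8, 63.1]
tool_rot: [-3.139, 0.001, 1.633]
force: [-2.4, 0.2, 8.6]
width: 25.6
```

send_rows --pt "20 0 0 1.0 0" --pt "20 0 0 1.0 0" --pt "20 0 0 1.0 0" --pt "20 0 0 1.0 0" --pt "20 0 0 1.0 0"

```text
clock: 11.75
eef_pos: [636.2, -1.8, 63.1]
tool_rot: [-3.14, 0.001, 1.632]
force: [-3.1, -0.3, 9.9]
width: 24.7
```

```bash
python3 -c "
from h import *
s=st()
for n in ('scene','side','wrist'):
  im=ctrl.get_image(n)[:,:,::-1];cv2.imwrite(f'pics/{n}9.png',im)
a=cv2.imread('pics/scene9.png');b=cv2.imread('pics/side9.png')
c=np.hstack([cv2.resize(a[190:270,265:345],None,fx=5,fy=5,interpolation=2),cv2.resize(b[160:240,275:355],None,fx=5,fy=5,interpolation=2)]);cv2.imwrite('pics/c9.png',c)
st()"
```

```text
t 11.75 tcp [636.19  -1.85  63.06] rot [-3.14  0.    1.63] F [-3.11 -0.26  9.93] w 24.7
t 11.9 tcp [636.23  -1.87  63.08] rot [-3.14  0.    1.63] F [-2.16 -0.41  9.07] w 25.1
```

View pics/c9.png

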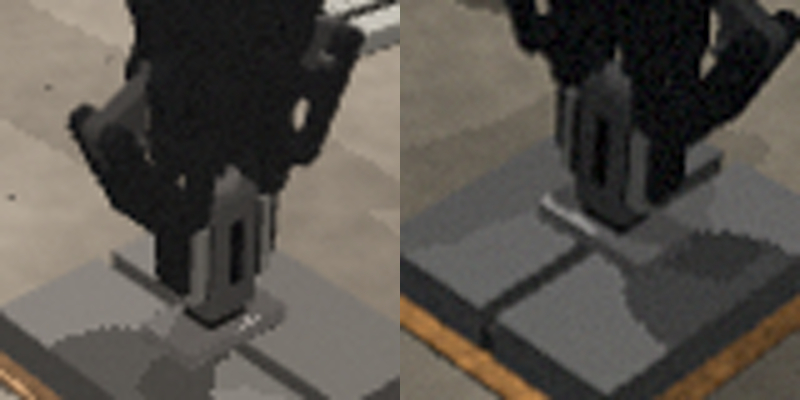

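View pics/wrist9.png

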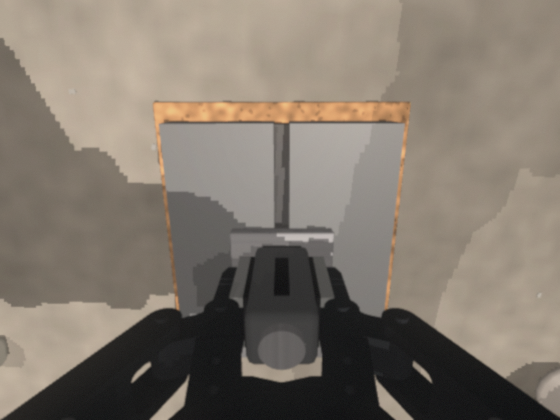

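send_rows --pt "20 0 0 1.2 0" --pt "20 0 0 1.2 0" --pt "20 0 0 1.2 0" --pt "20 0 0 1.2 0" --pt "20 0 0 1.2 0"

```text
clock: 12.4
eef_pos: [636.2, -1.8, 63.0]
tool_rot: [-3.14, 0.001, 1.633]
force: [-3.8, -0.2, 10.9]
width: 25.5
```

send_rows --pt "20 0 0 1.2 0" --pt "20 0 0 1.2 0" --pt "20 0 0 1.2 0" --pt "20 0 0 1.2 0" --pt "20 0 0 1.2 0"

```text
clock: 12.9
eef_pos: [636.2, -1.9, 62.9]
tool_rot: [-3.14, 0.001, 1.632]
force: [-3.1, -0.8, 11.3]
width: 25.3
```

```bash
python3 -c "
from h import *
s=st()"
```

```text
t 12.9 tcp [636.19  -1.85  62.91] rot [-3.14  0.    1.63] F [-3.13 -0.76 11.29] w 25.3
```

send_rows --pt "20 0 0 -5 0" --pt "20 0 0 -15 0" --pt "20 0 0 -40 0" --pt "20 0 0 -60 0" --pt "20 0 0 -60 0"

```text
clock: 13.4
eef_pos: [638.5, -1.8, 125.7]
tool_rot: [3.137, 0.001, 1.632]
force: [0.5, -0.2, -1.5]
width: 25.2
```

```bash
python3 -c "
from h import *
s=st();go(492.8,-198.7,120,81.3,s)
im=ctrl.get_image('scene')[:,:,::-1];crop(im,250,140,350,240,6,'pics/sc10.png')"
```

```text
t 13.4 tcp [638.51  -1.81 125.71] rot [3.14 0.   1.63] F [ 0.51 -0.19 -1.45] w 25.2
shift [-187.55 -157.56    5.24] roll 12.22 len 245.00817925104448
```

View pics/sc10.png

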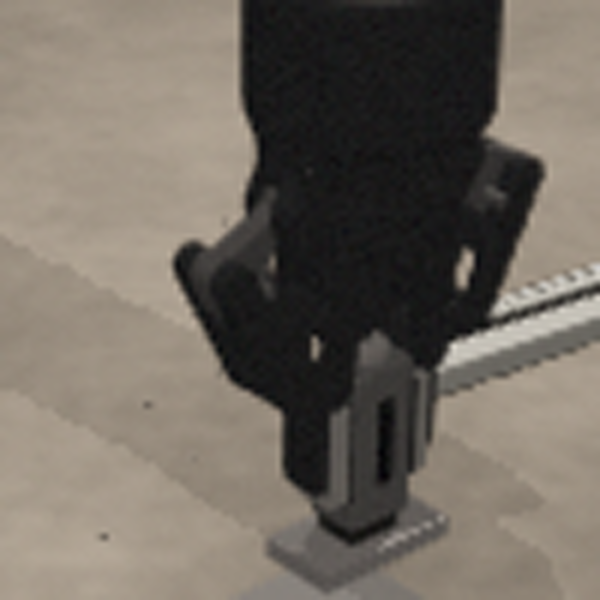

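send_rows --pt "20 -188 -158 5 12.2" --pt "20 -188 -158 5 12.2" --pt "20 -188 -158 5 12.2" --pt "20 -188 -158 5 12.2" --pt "20 -188 -158 5 12.2"

```text
clock: 13.95
eef_pos: [488.5, -200.7, 117.7]
tool_rot: [-3.141, 0.001, 1.419]
force: [-0.4, -0.7, -1.4]
width: 25.1
```

send_rows --pt "20 0 0 0 0" --pt "20 0 0 0 0"

```text
clock: 14.15
eef_pos: [486.8, -201.9, 116.7]
tool_rot: [-3.138, 0.001, 1.415]
force: [0.5, 0.8, -0.9]
width: 25.5
```

```bash
python3 -c "
from h import *
s=st();go(492.6,-199,90,81.3,s)"
```

```text
t 14.15 tcp [ 486.8  -201.88  116.66] rot [-3.14  0.    1.42] F [ 0.51  0.81 -0.93] w 25.5
shift [ 3.76  5.38 26.63] roll -0.21 len 27.43255320494113
```

send_rows --pt "20 3.8 5.4 10 0" --pt "20 3.8 5.4 20 0" --pt "20 3.8 5.4 27 0" --pt "20 3.8 5.4 27 0" --pt "20 3.8 5.4 27 0"

```text
clock: 14.65
eef_pos: [492.6, -198.4, 89.1]
tool_rot: [-3.137, 0.001, 1.416]
force: [-0.9, 0.1, -0.9]
width: 25.5
```

```bash
python3 -c "
from h import *
s=st();go(492.6,-199,72,81.3,s)
p=ctrl.camera_params('wrist');np.save('wp11.npy',p,allow_pickle=True)
im=ctrl.get_image('wrist')[:,:,::-1];cv2.imwrite('pics/w11.png',im);st()"
```

```text
t 14.65 tcp [ 492.61 -198.41   89.13] rot [-3.14  0.    1.42] F [-0.93  0.14 -0.88] w 25.5
shift [-0.57  0.15 17.13] roll -0.15 len 17.13917072358553
t 14.7 tcp [ 492.81 -198.73   89.52] rot [-3.14  0.    1.42] F [-0.01  0.71 -1.64] w 25.7
```

View pics/w11.png

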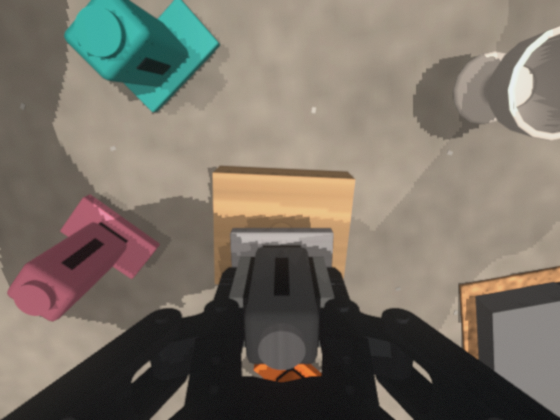

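```bash
python3 -c "
from h import *
p=np.load('wp11.npy',allow_pickle=True).item()
def e(a,b,z,h):
    a=plane(p,*a,z)[:2];b=plane(p,*b,z)[:2];d=b-a;n=np.array([d[1],-d[0]])/np.linalg.norm(d);print((a+b)/2+h*n,np.linalg.norm(d))
e((213,173),(354,179),24,37.5);e((230.4,234),(332.4,234),89.3-30.7,15)
"
```

```text
[ 493.42 -197.76] 83.46986290780133
[ 493.77 -197.55] 52.344038524545
```

send_rows --pt "20 0 0 8 0" --pt "20 0 0 16 0" --pt "20 0 0 22 0" --pt "20 0 0 22 0"

```text
clock: 15.1
eef_pos: [492.0, -198.5, 66.5]
tool_rot: [-3.136, 0.0, 1.416]
force: [-0.0, 0.6, -2.1]
width: 25.3
```

```bash
python3 -c "
from h import *
s=st()"
```

```text
t 15.1 tcp [ 491.95 -198.48   66.45] rot [-3.14  0.    1.42] F [-0.02  0.6  -2.11] w 25.3
```

send_rows --pt "20 0 0 2.5 0" --pt "20 0 0 2.5 0"

```text
clock: 15.3
eef_pos: [491.7, -198.4, 63.6]
tool_rot: [-3.135, 0.0, 1.416]
force: [-0.5, -1.0, -0.4]
width: 25.2
```

send_rows --pt "20 0 0 1 0" --pt "20 0 0 1 0"

```text
clock: 15.5
eef_pos: [491.8, -198.5, 62.8]
tool_rot: [-3.136, 0.0, 1.416]
force: [0.1, -0.3, -1.4]
width: 25.3
```

send_rows --pt "20 0 0 0.6 0" --pt "20 0 0 0.6 0"

```text
clock: 15.7
eef_pos: [491.8, -198.5, 62.6]
tool_rot: [-3.136, 0.0, 1.416]
force: [-1.8, 0.8, 3.5]
width: 25.5
```

send_rows --pt "20 0 0 0.6 0" --pt "20 0 0 0.6 0"

```text
clock: 15.9
eef_pos: [491.9, -198.5, 62.4]
tool_rot: [-3.136, 0.0, 1.416]
force: [-2.0, -0.3, 6.0]
width: 25.1
```

send_rows --pt "20 0 0 -0.3 0" --pt "35 0 0 -0.3 0" --pt "60 0 0 -0.3 0" --pt "85 0 0 -0.3 0" --pt "85 0 0 -0.3 0"

```text
clock: 16.4
eef_pos: [491.9, -198.5, 62.5]
tool_rot: [-3.136, 0.0, 1.416]
force: [0.7, -0.0, 0.6]
width: 76.4
```

send_rows --pt "85 0 0 0 0" --pt "85 0 0 0 0" --pt "85 0 0 0 0"

```text
clock: 16.7
eef_pos: [491.9, -198.6, 62.5]
tool_rot: [-3.136, 0.0, 1.416]
force: [-0.5, -0.7, 0.1]
width: 85.0
```

```bash
python3 -c "
from h import *
s=st()
im=ctrl.get_image('wrist')[:,:,::-1];cv2.imwrite('pics/w12.png',im);st()"
```

```text
t 16.7 tcp [ 491.89 -198.56   62.52] rot [-3.14  0.    1.42] F [-0.51 -0.71  0.1 ] w 85.0
t 16.75 tcp [ 491.88 -198.54   62.55] rot [-3.14  0.    1.42] F [-0.24 -0.32  0.4 ] w 84.8
```

View pics/w12.png

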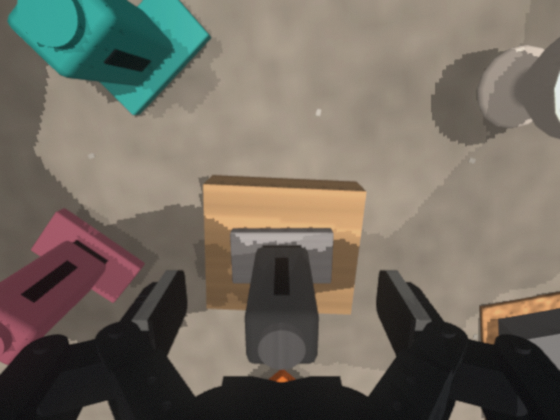

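send_rows --pt "85 0 0 -50 0" --pt "85 0 0 -100 0" --pt "85 0 0 -150 0" --pt "85 0 0 -170 0" --pt "85 0 0 -170 0"

```text
clock: 17.25
eef_pos: [494.9, -199.4, 236.2]
tool_rot: [3.14, 0.002, 1.415]
force: [0.4, 0.0, -0.3]
width: 85.3
```

```bash
python3 -c "
from h import *
s=st();go(450,190,200,87.5,s)
p=ctrl.camera_params('wrist');np.save('wp13.npy',p,allow_pickle=True)
im=ctrl.get_image('wrist')[:,:,::-1];crop(im,200,110,370,240,4.5,'pics/w13c.png')"
```

```text
t 17.25 tcp [ 494.86 -199.41  236.17] rot [3.14 0.   1.42] F [ 0.45  0.04 -0.28] w 85.3
shift [ 377.85 -104.64   35.27] roll -6.4 len 393.6530119324894
```

View pics/w13c.png

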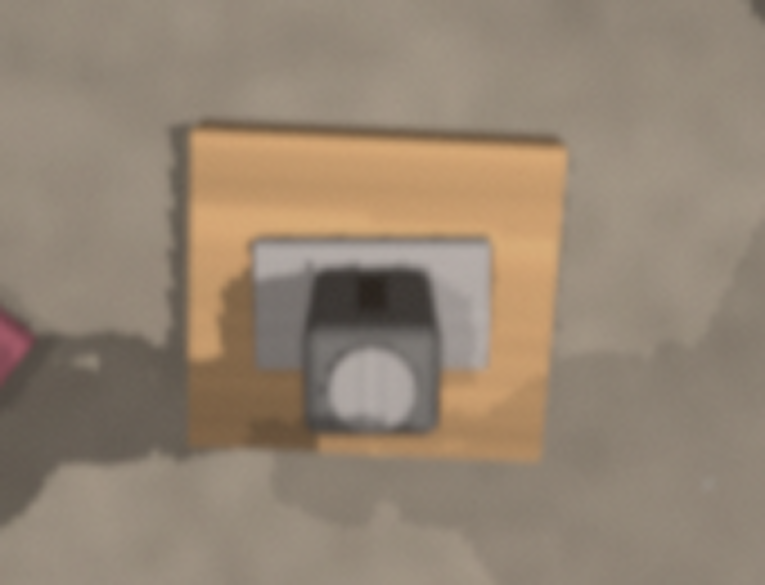

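```bash
python3 -c "
from h import *
p=np.load('wp13.npy',allow_pickle=True).item()
def P(l,z):
    a=np.array([plane(p,200+(u+.5)/4.5-.5,110+(v+.5)/4.5-.5,z)[:2] for u,v in l]);print(a.mean(0),np.linalg.norm(a[1]-a[0]),np.linalg.norm(a[3]-a[0]))
P([(254,240),(491,240),(487,372),(254,370)],32);P([(190,128),(567,147),(541,461),(190,450)],24)"
```

```text
[ 491.77 -197.28] 52.95808393002023 30.103765561516727
[ 492.56 -197.26] 84.55508942660971 75.95023514326691
```

send_rows --pt "85 378 -105 35 -6.4" --pt "85 378 -105 35 -6.4" --pt "85 378 -105 35 -6.4" --pt "85 378 -105 35 -6.4" --pt "85 378 -105 35 -6.4"

```text
clock: 17.8
eef_pos: [462.8, 50.4, 209.5]
tool_rot: [-3.137, 0.001, 1.527]
force: [0.8, 1.0, -0.2]
width: 85.0
```

```bash
python3 -c "
from h import *
s=st();go(450,190,200,87.5,s)"
```

```text
t 17.8 tcp [462.79  50.42 209.52] rot [-3.14  0.    1.53] F [ 0.75  1.02 -0.24] w 85.0
shift [138.89 -18.87   9.43] roll -0.02 len 140.4859762335751
```

The gauge stands within 1 mm of the hole centre. Next is the rule.

send_rows --pt "85 139 -19 9 0" --pt "85 139 -19 9 0" --pt "85 139 -19 9 0" --pt "85 139 -19 9 0" --pt "85 139 -19 9 0"

```text
clock: 18.3
eef_pos: [448.4, 190.5, 198.9]
tool_rot: [-3.133, 0.003, 1.53]
force: [1.0, -1.4, -0.3]
width: 85.0
```

```bash
python3 -c "
from h import *
s=st();
p=ctrl.camera_params('wrist');np.save('wp14.npy',p,allow_pickle=True)
im=ctrl.get_image('wrist')[:,:,::-1];cv2.imwrite('pics/w14.png',im)"
```

```text
t 18.3 tcp [448.44 190.51 198.87] rot [-3.13  0.    1.53] F [ 1.   -1.41 -0.27] w 85.0
```

View pics/w14.png

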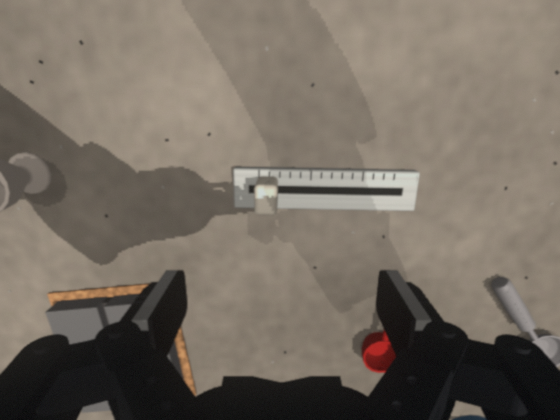

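```bash
python3 -c "
from h import *
im=cv2.imread('pics/w14.png');crop(im,228,160,428,220,4,'pics/w14c.png')"
```

```text
(no output)
```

View pics/w14c.png

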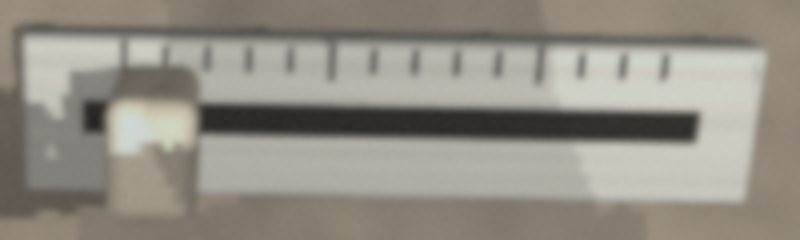

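```bash
python3 -c "
from h import *
p=np.load('wp14.npy',allow_pickle=True).item()
q=lambda u,v,z:plane(p,228+(u+.5)/4-.5,160+(v+.5)/4-.5,z)
t0=q(124,52,14);t5=q(332,60,14);t10=q(540,64,14);d=(t10-t0);print(t0,t5,t10,np.linalg.norm(d));d/=np.linalg.norm(d);print('yaw',np.degrees(np.arctan2(d[1],d[0])))
c=[q(u,v,55) for u,v in((107,100),(199,102),(196,215),(107,212))];m=np.mean(c,0);print('marker',m,np.linalg.norm(c[1]-c[0]),np.linalg.norm(c[3]-c[0]),'travel',d@(m-t0))
# slot / rule midline
r=[q(u,v,14) for u,v in((22,32),(765,47),(745,202),(28,190))];print('rule',np.mean(r,0),np.linalg.norm(r[1]-r[0]),np.linalg.norm(r[3]-r[0]))
s=st();
go(m[0],m[1],110,np.degrees(np.arctan2(d[1],d[0])),s)
"
```

```text
[433.07 169.95  14.  ] [437.04 219.6   14.  ] [440.05 269.34  14.  ] 99.6392050879184
yaw 85.98194361397957
marker [447.96 177.83  55.  ] 19.331716438007785 24.802081477129438 travel 8.906278328002848
rule [452.23 233.47  14.  ] 177.0692771963164 39.42102525847229
t 18.35 tcp [448.97 189.02 199.17] rot [-3.13  0.    1.53] F [ 0.4  -0.41 -0.66] w 85.2
shift [-10.91   0.16  89.21] roll 1.5 len 89.87534429367007
```

send_rows --pt "85 -11 0.5 40 1.5" --pt "85 -11 0.5 90 1.5" --pt "85 -11 0.5 120 1.5" --pt "85 -11 0.5 120 1.5" --pt "85 -11 0.5 120 1.5"

```text
clock: 18.85
eef_pos: [448.2, 176.0, 79.3]
tool_rot: [-3.133, 0.005, 1.498]
force: [-0.1, -0.3, -0.1]
width: 84.8
```

```bash
python3 -c "
from h import *
s=st();go(449,178,42,86,s)
im=ctrl.get_image('wrist')[:,:,::-1];cv2.imwrite('pics/w15.png',im)"
```

```text
t 18.85 tcp [448.2  176.01  79.27] rot [-3.13  0.    1.5 ] F [-0.09 -0.27 -0.1 ] w 84.8
shift [ 2.23  0.97 37.25] roll -0.16 len 37.32938440267383
```

View pics/w15.png

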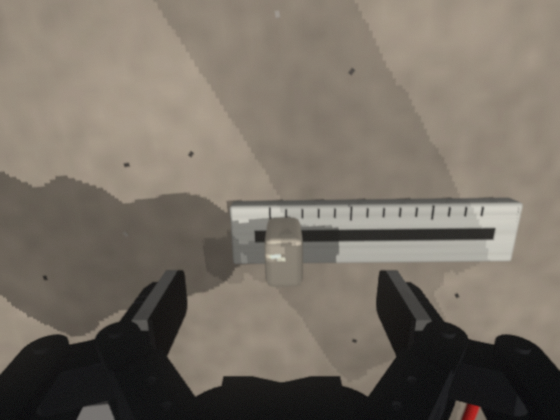

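send_rows --pt "85 1.5 1 20 0" --pt "85 1.5 1 37 0" --pt "85 1.5 1 37 0" --pt "50 1.5 1 37 0" --pt "12 1.5 1 37 0"

```text
clock: 19.4
eef_pos: [450.9, 178.3, 44.7]
tool_rot: [-3.138, 0.002, 1.498]
force: [-0.1, 0.2, 0.8]
width: 58.7
```

send_rows --pt "12 0 0 0 0" --pt "12 0 0 0 0" --pt "12 0 0 0 0" --pt "12 0 0 0 0"

```text
clock: 19.8
eef_pos: [451.3, 178.4, 45.6]
tool_rot: [-3.139, 0.002, 1.499]
force: [-0.8, -1.0, 8.0]
width: 19.3
```

```bash
python3 -c "
from h import *
s=st()
d=np.array([np.cos(np.radians(86.5)),np.sin(np.radians(86.5))])*94
e=s['eef_pos'];go(e[0]+d[0],e[1]+d[1],e[2],None,s)
im=ctrl.get_image('wrist')[:,:,::-1];cv2.imwrite('pics/w16.png',im)"
```

```text
t 19.8 tcp [451.29 178.41  45.55] rot [-3.14  0.    1.5 ] F [-0.82 -1.    8.01] w 19.3
shift [93.99 -0.98 -0.18] roll 0 len 93.99999999999997
```

View pics/w16.png

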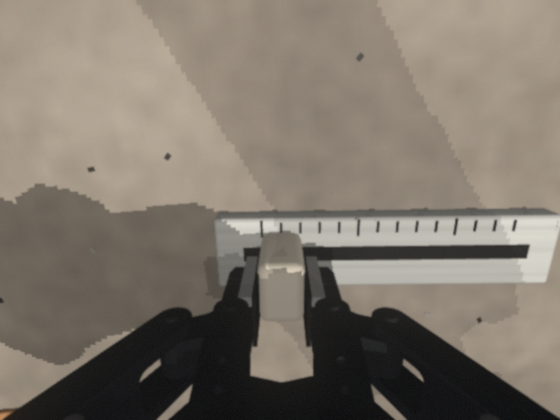

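send_rows --pt "12 30 0 0 0" --pt "12 60 -0.5 0 0" --pt "12 90 -1 0 0" --pt "12 94 -1 0 0" --pt "12 94 -1 0 0"

```text
clock: 20.35
eef_pos: [456.9, 273.5, 45.6]
tool_rot: [-3.139, 0.001, 1.502]
force: [-0.9, 1.5, 3.2]
width: 18.7
```

send_rows --pt "12 0 0 0 0" --pt "12 0 0 0 0"

```text
clock: 20.55
eef_pos: [456.8, 272.2, 45.7]
tool_rot: [-3.139, 0.001, 1.5]
force: [-0.5, 1.2, 0.7]
width: 18.7
```

```bash
python3 -c "
from h import *
s=st()
im=ctrl.get_image('wrist')[:,:,::-1];cv2.imwrite('pics/w17.png',im)"
```

```text
t 20.55 tcp [456.79 272.23  45.65] rot [-3.14  0.    1.5 ] F [-0.53  1.2   0.73] w 18.7
```

View pics/w17.png

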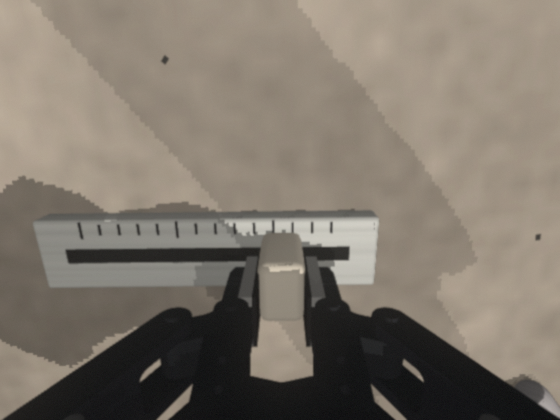

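send_rows --pt "40 0 0 0 0" --pt "85 0 0 0 0" --pt "85 0 0 0 0" --pt "85 0 0 0 0" --pt "85 0 0 0 0"

```text
clock: 21.1
eef_pos: [456.8, 272.1, 45.6]
tool_rot: [-3.139, 0.002, 1.5]
force: [0.5, -0.0, -0.1]
width: 84.6
```

send_rows --pt "85 0 0 0 0" --pt "85 0 0 0 0" --pt "85 0 0 -40 0" --pt "85 0 0 -90 0" --pt "85 0 0 -140 0"

```text
clock: 21.6
eef_pos: [456.6, 271.9, 186.7]
tool_rot: [-3.137, 0.003, 1.5]
force: [0.6, 0.0, -0.5]
width: 85.3
```

send_rows --pt "85 0 0 -30 0" --pt "85 0 0 -30 0" --pt "85 0 0 -30 0"

```text
clock: 21.9
eef_pos: [456.8, 272.1, 217.2]
tool_rot: [-3.138, 0.002, 1.5]
force: [0.1, 0.3, -0.2]
width: 85.0
```

```bash
python3 -c "
from h import *
s=st();p=ctrl.camera_params('wrist');np.save('wp18.npy',p,allow_pickle=True)
im=ctrl.get_image('wrist')[:,:,::-1];cv2.imwrite('pics/w18.png',im);crop(im,60,150,310,230,3.2,'pics/w18c.png')
for n in('scene','side'): cv2.imwrite(f'pics/{n}18.png',ctrl.get_image(n)[:,:,::-1])"
```

```text
t 21.9 tcp [456.76 272.11 217.22] rot [-3.14  0.    1.5 ] F [ 0.07  0.27 -0.18] w 85.0
```

View pics/w18.png

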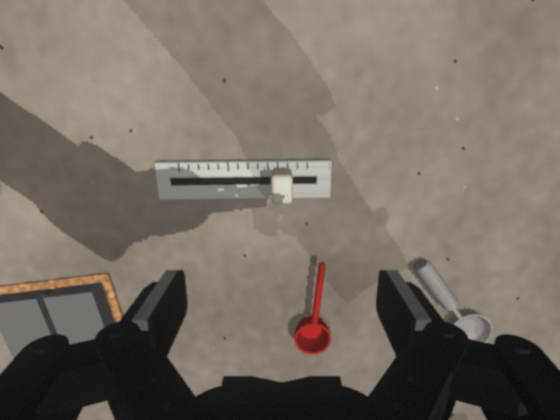

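View pics/scene18.png

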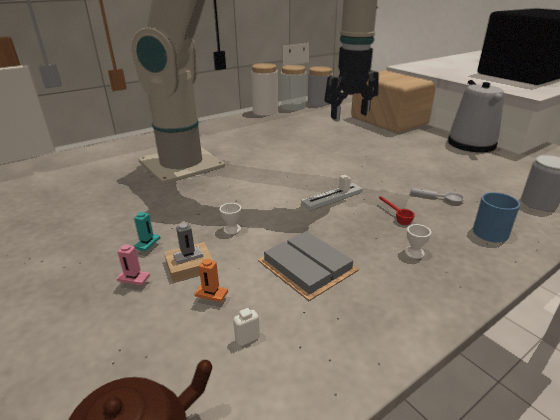

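View pics/side18.png

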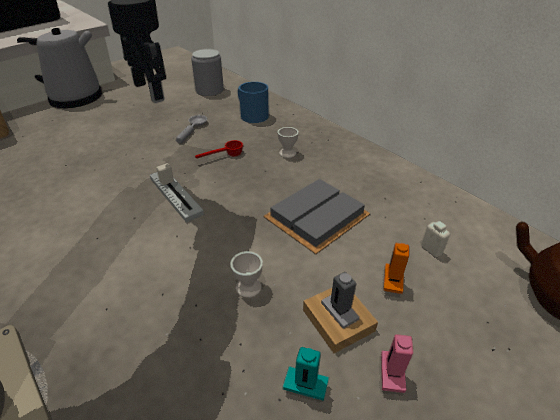

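View pics/w18c.png

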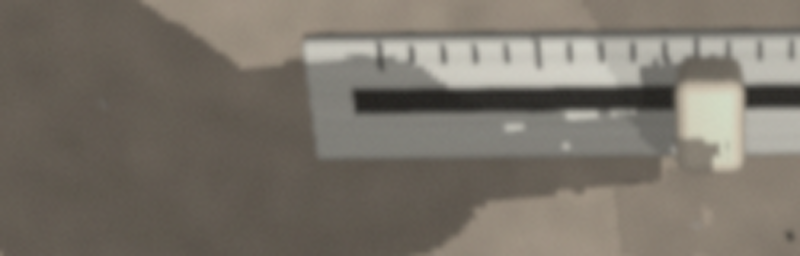

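```bash
python3 -c "
from h import *
p=np.load('wp18.npy',allow_pickle=True).item()
q=lambda u,v,z:plane(p,60+(u+.5)/3.2-.5,150+(v+.5)/3.2-.5,z)
t0=q(380,52,14);t10=q(697,48,14);d=t10-t0;print(np.linalg.norm(d));d/=np.linalg.norm(d)
m=np.mean([q(u,v,55) for u,v in((677,82),(744,82),(742,170),(680,170))],0);print(m,'travel',d@(m-t0))"
```

```text
99.65859288782993
[453.64 273.52  55.  ] travel 103.78775593760253
```

```bash
python3 -c "
from h import *
st();print(ctrl.finish_job())"
```

```text
t 22.05 tcp [455.79 271.46 215.24] rot [-3.13  0.    1.5 ] F [-0.64 -0.1   0.24] w 85.0
the job is handed in; nothing more can be done
None
```

I handed the job in at about 22 s; no verdict was reported.

- **Pressing:** I put the pin in the groove and pressed the foot flat on the stone. The total force rose from about 11 to 13 N and was held for over 1 s.
- **Depth:** The arm moved down about 3.7 mm (±0.4) between pin contact and foot contact, which gives a depth of about 10.3 mm. I could not check this by sight, because the foot hides the pin from every camera.
- **Gauge back on its stand:** The last wrist image shows it upright, with its axis about 1 mm from the hole's centre.
- **Marker:** It reads 103.8 mm in the last image, which is accepted for any pin reading from 2 to 5 mm.
- **Other objects:** In the last pictures the egg cups, dispenser, scoop and look-alikes looked to be where they started. The gripper is open and clear of everything.
- **Checks:** No check failed. The height at foot contact put the stone's top at 25.2 mm, against 23 to 26 mm from the cameras.

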